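# Dock the oak condiment tray on the carving board and cam it tight

## Robot

A 6-joint arm with a two-finger parallel gripper is mounted at the origin on the work surface. World frame = base frame: x ahead of the robot, y to its left, z up, the work surface at z = 0. Lengths are in m, angles in rad, forces in N, time in s.
With the tool pointing down it reaches from about 0.325 to 0.9 m from the base axis. Payload 6.1 kg.
Tool frame: the origin (TCP) lies between the finger pads; the fingertips stand 19 mm ahead of it and the grasp point (between the pads) is the TCP (bot.tcp_to_tips is the distance from the TCP to the fingertips, in m); z points along the fingers, y is the line along which they close (so a half turn about z gives the same grasp; the last joint's range is limited). The gripper opens to 87 mm and grips with 3 to 60 N. Pads are 19 mm wide; open, the fingers measure 117 mm over their backs; the gripper's body (75 mm by 190 mm) begins 51 mm behind the grasp point.
Start: joints at [-1.385, 0.22, 1.526, -0, 1.395, -0.126], TCP at [0.192, -0.595, 0.204] pointing down, gripper open.
Joint ranges: [-2.98, 2.98], [-0.91, 2.08], [0.09, 2.57], [-1.24, 4.39], [0.2, 2.65], [-2.68, 2.68]. Speed limits (rad/s): [2.57, 2.57, 3.01, 3.14, 3.14, 3.14].

## Interface

Orientations are given as a 3x3 rotation matrix whose columns are the frame's x, y, z axes.
In Python, from bench import bot gives the robot as it stands.
- The arm moves only by the tool step_arm, never from a script. Its argument "increments" is a list of rows, each an object of numbers: "gripper": the closure, from -1 (fully open) to 1 (shut), so that 0 is half open; "dx", "dy", "dz": the shift along the tool's x, y, z as a fraction of full scale; "rx", "ry", "rz": the turn, a rotation vector about the tool's x, y, z as a fraction of full scale. A call has 1 to 5 rows; each row is the pose to reach, as a shift and turn from the pose commanded when the call began, along the tool's axes at that moment, turning the shorter way round; what a row does not reach only later rows make up. Full scale, the value 1, is 200 mm for a shift and 360 degrees for a turn. A row lasts 1/12 s, in which the tool goes at most 41.7 mm and 7.16 degrees, less where a joint would pass 70% of its speed; a pose out of reach is approached as far as the arm can. A call with a number of a shift or a turn outside -1 to 1 is refused whole. A call with a gripper value outside its range is refused whole. The fingers move at their own pace and stop on an object; "force" is the grip in N (left out, the last holds). Time passes only in rows, so rows that repeat a pose let the fingers close. It gives the time, the measured TCP pose, the force, the opening and the grip force at its end, in the units of the state.
- bot.get_obs(): the state, without advancing time (a new reading comes with each control period).
- bot.read_camera(name): name is "scene" or "top" or "wrist"; returns the picture (420x560x3 uint8, red, green, blue); there is no depth.
- bot.calibration(name): a dict with "K" (3x3 intrinsics, pixels), "k1" (the pictures are not rectified: a ray, as slopes to the right and down, at radius r is drawn at 1 + k1 r^2 times it, then the intrinsics apply), "rvec" (rotation vector, rad) and "tvec" (3), from world to camera coordinates, as OpenCV has them; the wrist camera has in their place "T_tool_cam" (4x4, takes a point from camera to tool coordinates, whose origin is the TCP and whose axes are the flange's). Camera axes: x right, y down, z forward; pixel columns grow to the right and rows downward; lengths in m; the calibration is good to about 2 mm. A picture is of the moment at which its call begins: read the wrist's pose just before it. calibration takes no time and is no camera call.
- bot.finish_job(): hands the job in; it is judged then, once.
The state is a dict: "time_s": time; "joints": joint angles; "qvel": joint speeds; "joint_torque": joint torques, N m; "tool_pos": TCP position; "eef_rot": TCP orientation; "contact_force": force on the tool from outside, world axes, zero at the start; "wrist_torque": the same for the moment, N m; "finger_gap": finger opening in m; "gripper_force": force on a finger pad.
Only numpy, scipy, OpenCV 4.12 (cv2) and the standard library are available. Lean on these libraries where they do the work, as an engineer would, in place of code of your own. Each camera call takes 0.05 s, during which the arm holds its last target. There are 200 camera calls.

## Task

Lift the pale oak condiment tray by its handle and set it down flat on the worktop, close up to the dark carving board, between its two arms, its steel tongue and stud over the board, and let go of it while the latch lever is still open. Then turn the red-knobbed brass lever a quarter turn clockwise, fully home, so that its hook draws the tray flush against the board. Leave the green tray where it is.

Things in the scene. Friction and masses are not known exactly. Their poses are not given: they have to be found in the camera images.
- oak_tray: Loose pale oak tray (wanted), 0.45 kg, slab 110 (x) by 140 (y) by 26 mm. Origin: underside, middle of one long edge; x points out of that edge, z up; the slab fills x=-110 to 0. A steel tongue 14 mm wide lies on top and juts 35 mm past that edge; its 12 mm stud stands at x=+26, top at 50 mm. T handle at x=-55: grip bar 44 (x) by 16 (y), from 50 to 90 mm above the underside, pinched along y.
- green_tray: Same tray painted green, same origin and axes: leave it alone. Both trays have two low white dishes beside the handle; one tray stands left of the board, the other right, tongue edge away from the robot, turned up to 20 degrees.
- dock: Fixed dark board, 24 mm high. Origin: worktop level, middle of its docking edge; x points into the board (x 0 to 170 mm, y +-100), z up. Arms 18 mm high reach out to x=-100 mm and flare to -125; inner faces at y=+-82. The tray goes between them on the worktop, axes parallel, its tongue over the board; flush when its origin is at x=0. Set down at x=-15 to 0 mm, within the side play, the hook catches its stud.
- cam (a joint): Latch angle q, rad. Upright axis at dock x=56 mm, y=0. 0 open (lever along dock +y; starts 0 to 0.12), grows clockwise from above to the stop at 1.65, closed (lever along +x). Red upright knob, 16 mm across, 46 to 86 mm above the worktop, at dock x=56+80 sin q, y=80 cos q mm; lever top at 46. Hook is 34 to 42 mm up, within 67 mm of the axis. Takes 1 to 8 N at the knob; stays where left.
Mind the look-alikes: they are no part of the job. Of the things that look like the oak_tray, the middle-sized one is meant.

How it is judged:
By the outcome, as a careful person would: the job done as asked, in the order asked, and still so for the second after the job is handed in, with the robot touching nothing.
It also fails if it takes over 53 s, if anything falls off the work surface, if the arm or the gripper's body presses on something with over 40 N, if the wrist force passes 120 N, or if a joint passes its speed limit or range.

## Working session

There is one attempt and no reset: what is moved stays moved. The work goes in short steps, Python scripts to look and compute and a tool call to move; the robot and the scene stay as the last step left them, time stands still between calls to the robot, and variables do not carry over. Pictures are saved under pics/ and viewed, at most 10 in all, crops included, and the job is handed in when it is done.

Besides the shell and the picture viewer there is one more tool, called after "Call:" as a command line: name --argument value ..., lists and objects as JSON in quotes. step_arm: Moves the arm, as the interface text tells. Its arguments: {"type":"object","properties":{"increments":{"type":"array"},"force":{"type":"number"}},"required":["increments"]}

```bash
mkdir -p pics; ls; python3 - <<'E'
from bench import bot
import cv2,numpy as np
for n in("scene","top"):
    im=bot.read_camera(n); cv2.imwrite(f"pics/{n}0.png",im[:,:,::-1])
    c=bot.calibration(n); print(n,c)
print(bot.calibration("wrist"))
print(bot.get_obs())
E
```

```text
pics
scene {'K': array([[426.70541307,   0.        , 282.13672344],
       [  0.        , 426.70541307, 207.64888394],
       [  0.        ,   0.        ,   1.        ]]), 'k1': -0.11893155843100867, 'rvec': array([ 2.03856342,  1.25796531, -0.55386961]), 'tvec': array([-0.25506962, -0.18888458,  1.49291501])}
top {'K': array([[469.34998358,   0.        , 270.07708834],
       [  0.        , 469.34998358, 207.94960351],
       [  0.        ,   0.        ,   1.        ]]), 'k1': -0.16619280911484874, 'rvec': array([ 2.10019556, -2.09547882,  0.25512852]), 'tvec': array([0.09828364, 0.41997407, 1.45923225])}
{'K': array([[301.71203835,   0.        , 279.88747531],
       [  0.        , 301.71203835, 210.58616797],
       [  0.        ,   0.        ,   1.        ]]), 'k1': 0.0097336960674369, 'T_tool_cam': array([[-5.62311273e-05, -9.66617826e-01, -2.56222513e-01,
         7.06598893e-02],
       [ 9.99999306e-01, -3.55831321e-04,  1.12293727e-03,
         5.02686999e-04],
       [-1.17662318e-03, -2.56222272e-01,  9.66617175e-01,
        -1.82135045e-01],
       [ 0.00000000e+00,  0.00
[... 175 characters left out ...]
4e+00, -1.26126993e-01]), 'qvel': array([-0.00116238, -0.00340461, -0.00233812,  0.00033367,  0.00023317,
       -0.00056774]), 'joint_torque': array([ 1.24180689e-03, -4.95944130e+01, -3.88518834e+01,  7.02281320e-02,
        5.15842752e-02, -4.98615600e-05]), 'tool_pos': array([ 0.19162455, -0.59428455,  0.2025324 ]), 'eef_rot': array([[ 9.51766484e-01,  3.06823135e-01, -3.51102286e-04],
       [ 3.06823272e-01, -9.51764930e-01,  1.73115474e-03],
       [ 1.96991480e-04, -1.75538141e-03, -9.99998440e-01]]), 'contact_force': array([-0.36877716, -0.15167425, -0.38997263]), 'wrist_torque': array([ 0.00428484, -0.04780502, -0.03045966]), 'gripper_force': 0.0, 'finger_gap': 0.08698344746998449}
```

View pics/top0.png

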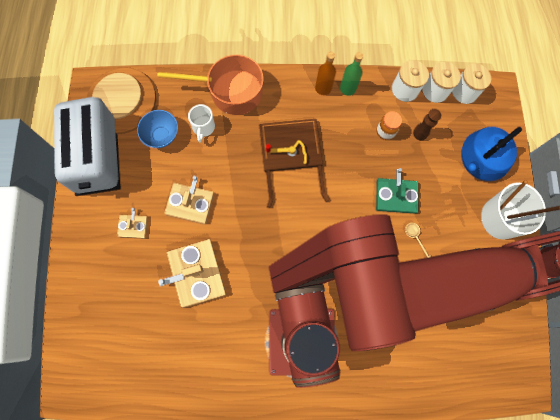

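View pics/scene0.png

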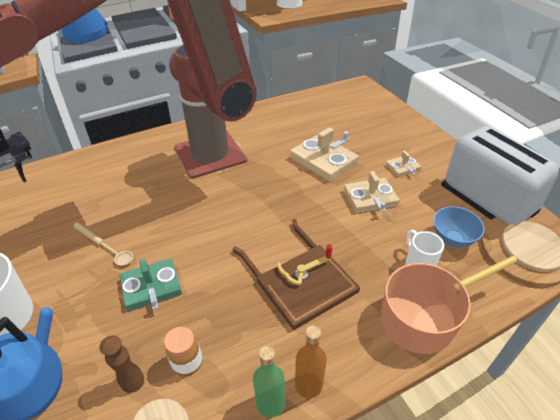

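Top view, up is world +x and left is world +y. The oak look-alikes are small at (132,225), middle at (190,200) and large at (195,272). The green tray is at (398,195). I choose the middle one at (190,200), whose tongue points up towards (195,180). The dark board is at (292,150), with its arms coming down to (271,203) and (325,198), the red knob at (268,147) and the axis near (291,152).

```bash
cat > h.py <<'E'
import cv2,numpy as np
from bench import bot
def cam(n,obs=None):
    c=bot.calibration(n)
    if n=="wrist":
        T=np.eye(4);T[:3,:3]=obs["eef_rot"];T[:3,3]=obs["tool_pos"];T=T@c["T_tool_cam"];R=T[:3,:3];o=T[:3,3]
    else:
        R=cv2.Rodrigues(c["rvec"])[0].T;o=-R@c["tvec"]
    return c,R,o
def rays(n,px,obs=None):
    c,R,o=cam(n,obs);px=np.atleast_2d(np.float64(px))
    s=cv2.undistortPoints(px[:,None],c["K"],np.array([c["k1"],0,0,0.]))[:,0]
    return o,np.c_[s,np.ones(len(s))]@R.T
def plane(n,px,z,obs=None):
    o,d=rays(n,px,obs);return o+d*((z-o[2])/d[:,2])[:,None]
def tri(l): # list of (o,d)
    A=0;b=0
    for o,d in l:
        d=d/np.linalg.norm(d);M=np.eye(3)-np.outer(d,d);A=A+M;b=b+M@o
    p=np.linalg.solve(A,b);return p,[np.linalg.norm(np.cross(p-o,d/np.linalg.norm(d))) for o,d in l]
def proj(n,P,obs=None):
    c,R,o=cam(n,obs);P=np.atleast_2d(P)
    return cv2.projectPoints(P.astype(float),cv2.Rodrigues(R.T)[0],-R.T@o,c["K"],np.array([c["k1"],0,0,0.]))[0][:,0]
E
python3 - <<'E'
from h import *
t=cv2.imread("pics/top0.png");s=cv2.imread("pics/scene0.png")
cv2.imwrite("pics/c1.png",cv2.resize(t[105:235,150:335],None,fx=4.3,fy=4.3,interpolation=cv2.INTER_CUBIC))
def red(im):
    h=cv2.cvtColor(im,cv2.COLOR_BGR2HSV);m=((h[...,0]<6)|(h[...,0]>174))&(h[...,1]>200)&(h[...,2]>110)
    return m.astype(np.uint8)
for n,im in(("top",t),("scene",s)):
    k,l,st,ce=cv2.connectedComponentsWithStats(red(im))
    print(n,[(st[i].tolist(),ce[i].round(1).tolist()) for i in range(1,k) if st[i][4]>12])
    h=cv2.cvtColor(im,cv2.COLOR_BGR2HSV);m=((h[...,0]>13)&(h[...,0]<26)&(h[...,1]>50)&(h[...,1]<150)&(h[...,2]>150)).astype(np.uint8)
    k,l,st,ce=cv2.connectedComponentsWithStats(m)
    for i in range(1,k):
        if 150<st[i][4]<4000:
            r=cv2.minAreaRect(np.argwhere(l==i)[:,::-1].astype(np.float32))
            b=cv2.boxPoints(r)
            print(n,st[i].tolist(),b.round(1).tolist(), plane(n,b,.026)[:,:2].round(3).tolist() if n=="top" else "")
E
```

```text
top [([266, 144, 5, 8, 27], [267.7, 146.8])]
top [92, 73, 49, 45, 1493] [[88.69999694824219, 93.0], [116.80000305175781, 62.20000076293945], [149.0, 91.5999984741211], [120.9000015258789, 122.4000015258789]] [[0.85, 0.754], [0.974, 0.662], [0.85, 0.53], [0.732, 0.621]]
top [165, 183, 48, 41, 1039] [[163.6999969482422, 213.8000030517578], [173.10000610351562, 179.10000610351562], [213.60000610351562, 190.1999969482422], [204.10000610351562, 224.89999389648438]] [[0.405, 0.448], [0.524, 0.423], [0.485, 0.286], [0.368, 0.313]]
top [117, 215, 30, 24, 450] [[116.69999694824219, 235.89999389648438], [118.5, 213.5], [146.3000030517578, 215.6999969482422], [144.5, 238.10000610351562]] [[0.33, 0.602], [0.405, 0.601], [0.398, 0.506], [0.323, 0.508]]
top [405, 223, 26, 35, 230] [[402.0, 228.39999389648438], [412.20001220703125, 219.39999389648438], [438.1000061035156, 249.0], [427.8999938964844, 258.0]] [[0.358, -0.334], [0.388, -0.371], [0.288, -0.453], [0.259, -0.415]]
top [167, 239, 59, 69, 2022] [[164.89999389648438, 251.1999969482422], [209.5, 238.39999389648438], [225.6999969482422, 294.8999938964844], [181.10000610351562, 307.70001220703125]] [[0.281, 0.438], [0.324, 0.294], [0.143, 0.238], [0.102, 0.379]]
top [485, 412, 75, 8, 282] [[485.0, 412.0], [559.0, 412.0], [559.0, 419.0], [485.0, 419.0]] [[-0.242, -0.587], [-0.272, -0.866], [-0.296, -0.866], [-0.265, -0.587]]
scene []
scene [250, 0, 156, 27, 1721] [[248.60000610351562, 8.800000190734863], [401.8999938964844, -16.5], [405.1000061035156, 2.700000047683716], [251.8000030517578, 28.0]] 
scene [0, 54, 38, 31, 762] [[-5.400000095367432, 63.29999923706055], [35.599998474121094, 52.70000076293945], [41.20000076293945, 74.0999984741211], [0.20000000298023224, 84.69999694824219]] 
scene [357, 404, 38, 16, 299] [[357.0, 419.0], [357.0, 404.0], [394.0, 404.0], [394.0, 419.0]]
```

View pics/c1.png

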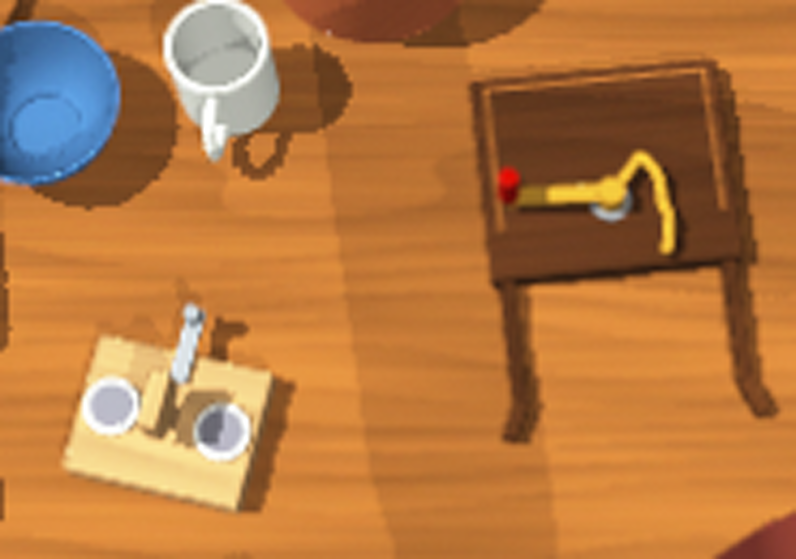

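```bash
python3 - <<'E'
from h import *
f=lambda l:np.array(l)/4.3+np.array([150,105])-.4
q=plane("top",f([(100,335),(272,372),(240,508),(65,465)]),.026)[:,:2]
print("tray",q.round(4).tolist())
v=(q[0]-q[3]+q[1]-q[2])/2;w=(q[0]-q[1]+q[3]-q[2])/2;print(np.linalg.norm(v),np.linalg.norm(w),np.degrees([np.arctan2(v[1],v[0]),np.arctan2(-w[0],w[1])]))
print("ctr",q.mean(0))
d=plane("top",f([(497,280),(742,258),(715,63),(474,86)]),.024)[:,:2];print("dock",d.round(4).tolist())
w=d[0]-d[1]+d[3]-d[2];print(np.degrees(np.arctan2(-w[0],w[1])),(d[0]+d[1])/2)
print("bar top z.09 px",plane("top",f([(157,372)]),.09))
# heights: knob two views
s=cv2.imread("pics/scene0.png");h=cv2.cvtColor(s,cv2.COLOR_BGR2HSV)
m=((h[...,0]<8)|(h[...,0]>172))&(h[...,1]>170);m[:,:300]=0;m[:, 350:]=0;m[:220]=0;m[280:]=0
p=np.argwhere(m)[:,::-1];print(len(p),p.min(0),p.max(0),p.mean(0))
tp=p[:,1].min()
a=rays("scene",p.mean(0));b=rays("top",(267.7,146.8))
print("knob",tri([(a[0],a[1][0]),(b[0],b[1][0])]))
o=bot.get_obs();print(o["tool_pos"],np.degrees(np.arctan2(o["eef_rot"][1,0],o["eef_rot"][0,0])))
E
```

```text
tray [[0.5118, 0.4233], [0.4821, 0.2882], [0.3754, 0.3092], [0.4083, 0.445]]
0.10725722547435637 0.13898789836109018 [-11.50361668 -12.99960868]
ctr [0.44441649 0.36642175]
dock [[0.5573, 0.1157], [0.5763, -0.0757], [0.7419, -0.0588], [0.7206, 0.1348]]
5.985097534334942 [0.56683073 0.0200061 ]
bar top z.09 px [[0.46415107 0.36559703 0.09      ]]
68 [326 244] [331 258] [328.45588235 250.88235294]
knob (array([0.62221633, 0.10715174, 0.06739148]), [np.float64(0.00035225796955705316), np.float64(0.0003522579695571381)])
[ 0.19162455 -0.59428455  0.2025324 ] 17.86789037624556
```

The crop confirms the middle oak tray: it measures 110x140 mm, is yawed about -12° and is centred at (0.444,0.366). The dock origin is about (0.567,0.020) at yaw 6°. The knob stands at z≈0.067, measured from two views. I'll swing round to above the tray.

Call:
step_arm --increments '[{"dx": 0.81,"dy": -0.64,"dz": -0.08,"gripper": -1},{"dx": 0.81,"dy": -0.64,"dz": -0.08,"gripper": -1},{"dx": 0.81,"dy": -0.64,"dz": -0.08,"gripper": -1},{"dx": 0.81,"dy": -0.64,"dz": -0.08,"gripper": -1},{"dx": 0.81,"dy": -0.64,"dz": -0.08,"gripper": -1}]'

```text
schema error: expected keys gripper, dx, dy, dz, rx, ry, rz
```

Call:
step_arm --increments '[{"dx": 0.81,"dy": -0.64,"dz": -0.08,"gripper": -1},{"dx": 0.81,"dy": -0.64,"dz": -0.08,"gripper": -1},{"dx": 0.81,"dy": -0.64,"dz": -0.08,"gripper": -1},{"dx": 0.81,"dy": -0.64,"dz": -0.08,"gripper": -1},{"dx": 0.81,"dy": -0.64,"dz": -0.08,"gripper": -1}]'

```text
schema error: expected keys gripper, dx, dy, dz, rx, ry, rz
```

Call:
step_arm --increments '[{"dx": 0.31,"dy": -0.97,"gripper": -1},{"dx": 0.31,"dy": -0.97,"gripper": -1},{"dx": 0.31,"dy": -0.97,"gripper": -1},{"dx": 0.31,"dy": -0.97,"gripper": -1},{"dx": 0.31,"dy": -0.97,"gripper": -1}]'

```text
schema error: expected keys gripper, dx, dy, dz, rx, ry, rz
```

All keys are needed in every row.

Call:
step_arm --increments '[{"gripper": -1,"dx": 0.81,"dy": -0.64,"dz": -0.08,"rx": 0,"ry": 0,"rz": 0},{"gripper": -1,"dx": 0.81,"dy": -0.64,"dz": -0.08,"rx": 0,"ry": 0,"rz": 0},{"gripper": -1,"dx": 0.81,"dy": -0.64,"dz": -0.08,"rx": 0,"ry": 0,"rz": 0},{"gripper": -1,"dx": 0.81,"dy": -0.64,"dz": -0.08,"rx": 0,"ry": 0,"rz": 0},{"gripper": -1,"dx": 0.81,"dy": -0.64,"dz": -0.08,"rx": 0,"ry": 0,"rz": 0}]'

```text
time_s: 0.52
tool_pos: [0.3072, -0.4213, 0.2191]
eef_rot: [[0.952, 0.306, -0.0], [0.306, -0.952, 0.001], [0.0, -0.001, -1.0]]
contact_force: [1.3, -0.8, 0.5]
finger_gap: 0.0867
gripper_force: 0.0
```

Call:
step_arm --increments '[{"gripper": -1,"dx": 0.81,"dy": -0.64,"dz": -0.08,"rx": 0,"ry": 0,"rz": 0},{"gripper": -1,"dx": 0.81,"dy": -0.64,"dz": -0.08,"rx": 0,"ry": 0,"rz": 0},{"gripper": -1,"dx": 0.81,"dy": -0.64,"dz": -0.08,"rx": 0,"ry": 0,"rz": 0},{"gripper": -1,"dx": 0.81,"dy": -0.64,"dz": -0.08,"rx": 0,"ry": 0,"rz": 0},{"gripper": -1,"dx": 0.81,"dy": -0.64,"dz": -0.08,"rx": 0,"ry": 0,"rz": 0}]'

```text
time_s: 0.93
tool_pos: [0.4221, -0.2497, 0.2355]
eef_rot: [[0.952, 0.307, -0.0], [0.307, -0.952, 0.0], [-0.0, -0.0, -1.0]]
contact_force: [1.1, -0.9, 0.1]
finger_gap: 0.087
gripper_force: 0.0
```

Call:
step_arm --increments '[{"gripper": -1,"dx": 0.31,"dy": -0.97,"dz": 0,"rx": 0,"ry": 0,"rz": 0},{"gripper": -1,"dx": 0.31,"dy": -0.97,"dz": 0,"rx": 0,"ry": 0,"rz": 0},{"gripper": -1,"dx": 0.31,"dy": -0.97,"dz": 0,"rx": 0,"ry": 0,"rz": 0},{"gripper": -1,"dx": 0.31,"dy": -0.97,"dz": 0,"rx": 0,"ry": 0,"rz": 0},{"gripper": -1,"dx": 0.31,"dy": -0.97,"dz": 0,"rx": 0,"ry": 0,"rz": 0}]'

```text
time_s: 1.35
tool_pos: [0.4203, -0.0458, 0.2352]
eef_rot: [[0.952, 0.307, -0.0], [0.307, -0.952, 0.001], [-0.0, -0.001, -1.0]]
contact_force: [0.7, 0.7, 0.7]
finger_gap: 0.087
gripper_force: 0.0
```

```bash
python3 - <<'E'
from h import *
import pickle
o=bot.get_obs();im=bot.read_camera("wrist");cv2.imwrite("pics/w1.png",im[:,:,::-1]);pickle.dump(o,open("w1.pkl","wb"))
E
```

```text
(no output)
```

View pics/w1.png

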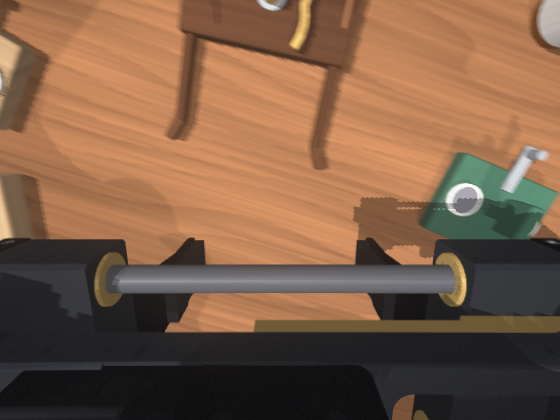

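Call:
step_arm --increments '[{"gripper": -1,"dx": 0.37,"dy": -0.96,"dz": 0,"rx": 0,"ry": 0,"rz": 0},{"gripper": -1,"dx": 0.37,"dy": -0.96,"dz": 0,"rx": 0,"ry": 0,"rz": 0},{"gripper": -1,"dx": 0.37,"dy": -0.96,"dz": 0,"rx": 0,"ry": 0,"rz": 0},{"gripper": -1,"dx": 0.37,"dy": -0.96,"dz": 0,"rx": 0,"ry": 0,"rz": 0},{"gripper": -1,"dx": 0.37,"dy": -0.96,"dz": 0,"rx": 0,"ry": 0,"rz": 0}]'

```text
time_s: 1.82
tool_pos: [0.4322, 0.1593, 0.2355]
eef_rot: [[0.952, 0.307, 0.0], [0.307, -0.952, 0.0], [0.0, -0.0, -1.0]]
contact_force: [0.2, -1.4, -0.2]
finger_gap: 0.0868
gripper_force: 0.0
```

Call:
step_arm --increments '[{"gripper": -1,"dx": 0.37,"dy": -0.96,"dz": 0,"rx": 0,"ry": 0,"rz": 0.083},{"gripper": -1,"dx": 0.37,"dy": -0.96,"dz": 0,"rx": 0,"ry": 0,"rz": 0.083},{"gripper": -1,"dx": 0.37,"dy": -0.96,"dz": 0,"rx": 0,"ry": 0,"rz": 0.083},{"gripper": -1,"dx": 0.37,"dy": -0.96,"dz": 0,"rx": 0,"ry": 0,"rz": 0.083},{"gripper": -1,"dx": 0.37,"dy": -0.96,"dz": 0,"rx": 0,"ry": 0,"rz": 0.083}]'

```text
time_s: 2.23
tool_pos: [0.4432, 0.3497, 0.2351]
eef_rot: [[0.977, -0.214, -0.0], [-0.214, -0.977, -0.001], [-0.0, 0.001, -1.0]]
contact_force: [1.6, -0.1, 0.5]
finger_gap: 0.0871
gripper_force: 0.0
```

```bash
python3 - <<'E'
from h import *
import pickle
o=bot.get_obs();im=bot.read_camera("wrist");cv2.imwrite("pics/w2.png",im[:,:,::-1]);pickle.dump(o,open("w2.pkl","wb"));print(o["tool_pos"],o["joints"],o["qvel"].round(3))
E
```

```text
[0.44319531 0.34967998 0.23510869] [ 5.28579477e-01  5.71882502e-02  1.64789534e+00 -4.16857355e-04
  1.43712659e+00  2.31518901e+00] [ 0.779  0.785 -0.807 -0.003  0.011  1.571]
```

View pics/w2.png

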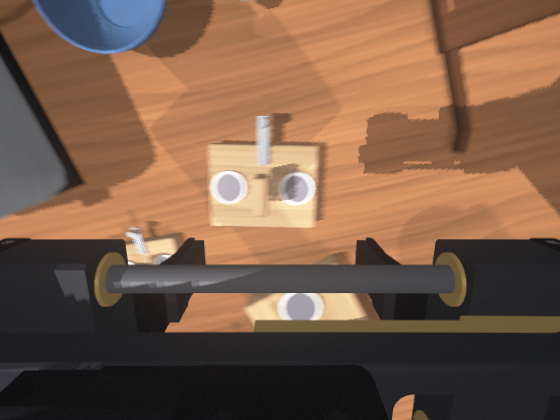

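The dock shows in w1, with its docking edge from (183,33) to (345,70) and arm tips at (176,137) and (320,168). In w2 the middle oak tray is square to the tool, with corners (209,144), (322,144), (319,228) and (208,225), the stud at (264,118), and the handle bar at about (260,175–215).

```bash
python3 - <<'E'
from h import *
import pickle
o1=pickle.load(open("w1.pkl","rb"));o2=pickle.load(open("w2.pkl","rb"))
f=lambda x,y:(x/4.3+149.6,y/4.3+104.6)
q=plane("wrist",[(209,144),(322,144),(319,228),(208,225)],.026,o2)[:,:2]
v=(q[0]-q[3]+q[1]-q[2])/2;w=(q[0]-q[1]+q[3]-q[2])/2
print("tray",q.mean(0),np.linalg.norm(v),np.linalg.norm(w),np.degrees([np.arctan2(v[1],v[0]),np.arctan2(-w[0],w[1])]))
def T(a,b,obs=o2):
    A=rays("top",a);B=rays("wrist",b,obs);return tri([(A[0],A[1][0]),(B[0],B[1][0])])
print("stud",T(f(193,312),(264,118)))
print("TL corner",T(f(100,335),(209,144)),"TR",T(f(272,372),(322,144)))
print("bar top far end",T(f(165,370),(261,172)))
print("bar .09",plane("wrist",[(261,174),(261,216)],.09,o2))
d=plane("wrist",[(183,33),(345,70)],.024,o1)[:,:2];w=d[0]-d[1]
print("dock",d,np.linalg.norm(w),np.degrees(np.arctan2(-w[0],w[1])),d.mean(0))
print("dock corners",T(f(497,280),(183,33),o1),T(f(742,258),(345,70),o1))
# arm inner faces at z=.018
a=plane("wrist",[(195,42),(188,110),(330,72),(316,145)],.018,o1);print(a.round(4).tolist())
print(proj("wrist",o2["tool_pos"],o2))
E
```

```text
tray [0.44712511 0.3688767 ] 0.10967034010116156 0.1469685231096907 [-14.43329574 -13.21463061]
stud (array([0.53100196, 0.35071682, 0.02509454]), [np.float64(0.0008208133209440446), np.float64(0.0008208133209438454)])
TL corner (array([0.51557359, 0.42688834, 0.01378511]), [np.float64(0.0009952609786636668), np.float64(0.0009952609786635538)]) TR (array([0.48370112, 0.28676769, 0.02461157]), [np.float64(0.001957488534657249), np.float64(0.0019574885346572155)])
bar top far end (array([0.47193492, 0.36456286, 0.06718999]), [np.float64(0.0008078704366898496), np.float64(0.0008078704366897931)])
bar .09 [[0.47228072 0.3638526  0.09      ]
 [0.42610557 0.37475605 0.09      ]]
dock [[ 0.55746196  0.11647464]
 [ 0.57853452 -0.0770267 ]] 0.19464537853894706 6.21509811834515 [0.56799824 0.01972397]
dock corners (array([0.5569527 , 0.11574093, 0.0257662 ]), [np.float64(0.00021121937543773644), np.float64(0.0002112193754376819)]) (array([ 0.582465  , -0.07859038,  0.00646584]), [np.float64(0.0007925459155364228), np.float64(0.0007925459155363644)])
[[0.5536, 0.1029, 0.018], [0.4762, 0.0932, 0.018], [0.5723, -0.0612, 0.018], [0.4852, -0.0743, 0.018]]
[[279.58910181 244.58990792]]
```

Call:
step_arm --increments '[{"gripper": -1,"dx": 0,"dy": 0,"dz": 0.2,"rx": 0,"ry": 0,"rz": 0},{"gripper": -1,"dx": 0,"dy": 0,"dz": 0.4,"rx": 0,"ry": 0,"rz": 0},{"gripper": -1,"dx": 0,"dy": 0,"dz": 0.4,"rx": 0,"ry": 0,"rz": 0},{"gripper": -1,"dx": 0,"dy": 0,"dz": 0.4,"rx": 0,"ry": 0,"rz": 0}]'

```text
time_s: 2.62
tool_pos: [0.4413, 0.3469, 0.1529]
eef_rot: [[0.978, -0.208, -0.006], [-0.208, -0.978, -0.004], [-0.005, 0.005, -1.0]]
contact_force: [-0.2, 0.2, 0.8]
finger_gap: 0.0872
gripper_force: 0.0
```

```bash
python3 - <<'E'
from h import *
import pickle
o=bot.get_obs();im=bot.read_camera("wrist")
cv2.imwrite("pics/w3.png",im[:,:,::-1]);pickle.dump(o,open("w3.pkl","wb"));print(o["tool_pos"],o["joints"].round(3),o["qvel"].round(3),np.degrees(np.arctan2(o["eef_rot"][1,0],o["eef_rot"][0,0])))
E
```

```text
[0.44132181 0.34686333 0.15294416] [ 0.526  0.117  1.741 -0.     1.291  2.306] [-0.007 -0.054 -0.081 -0.001  0.006  0.001] -12.007410417350039
```

View pics/w3.png

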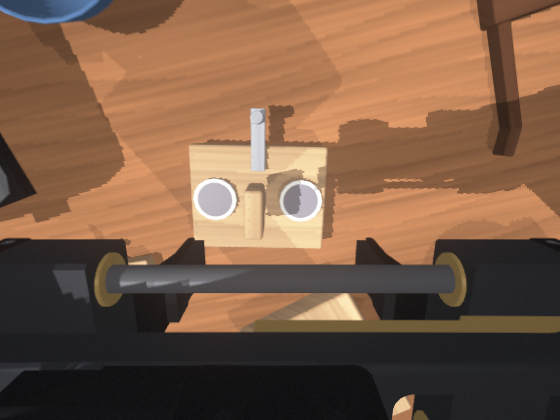

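w3 shows the tray below. Its corners are at (191,146), (327,149), (322,248) and (194,245). The bar top runs from about (255,190) to (254,237), and the stud is at (258,115).

```bash
python3 - <<'E'
from h import *
import pickle
o=pickle.load(open("w3.pkl","rb"))
q=plane("wrist",[(191,146),(327,149),(322,248),(194,245)],.026,o)[:,:2]
v=(q[0]-q[3]+q[1]-q[2])/2;w=(q[0]-q[1]+q[3]-q[2])/2
print("tray",q.mean(0),np.linalg.norm(v),np.linalg.norm(w),np.degrees([np.arctan2(v[1],v[0]),np.arctan2(-w[0],w[1])]))
b=plane("wrist",[(255.5,190),(254.5,237)],.09,o);print("bar",b,b.mean(0),np.degrees(np.arctan2(*(b[0]-b[1])[1::-1])))
f=lambda x,y:(x/4.3+149.6,y/4.3+104.6)
A=rays("top",f(155,387));B=rays("wrist",(255,213),o);print("bar h",tri([(A[0],A[1][0]),(B[0],B[1][0])]))
p=b.mean(0)[:2]*.6+q.mean(0)*.4
R=o["eef_rot"];d=np.r_[p,.074]-o["tool_pos"];print(d,R.T@d/.2)
E
```

```text
tray [0.44654068 0.36751861] 0.10619896061068475 0.138047773387464 [-13.62723604 -13.4237276 ]
bar [[0.46815781 0.36112799 0.09      ]
 [0.42831273 0.37136686 0.09      ]] [0.44823527 0.36624742 0.09      ] -14.4113226481726
bar h (array([0.45082969, 0.36520325, 0.09688842]), [np.float64(9.84147277605975e-05), np.float64(9.841472776054085e-05)])
[ 0.00623562  0.01989257 -0.07894416] [ 0.01186518 -0.10564445  0.39416737]
```

Call:
step_arm --increments '[{"gripper": -1,"dx": 0.015,"dy": -0.105,"dz": 0.1,"rx": 0,"ry": 0,"rz": 0.004},{"gripper": -1,"dx": 0.015,"dy": -0.105,"dz": 0.25,"rx": 0,"ry": 0,"rz": 0.004},{"gripper": -1,"dx": 0.015,"dy": -0.105,"dz": 0.4,"rx": 0,"ry": 0,"rz": 0.004},{"gripper": -1,"dx": 0.015,"dy": -0.105,"dz": 0.4,"rx": 0,"ry": 0,"rz": 0.004},{"gripper": -1,"dx": 0.015,"dy": -0.105,"dz": 0.4,"rx": 0,"ry": 0,"rz": 0.004}]' --force 30

```text
time_s: 3.08
tool_pos: [0.4512, 0.368, 0.0769]
eef_rot: [[0.972, -0.233, -0.0], [-0.233, -0.972, -0.0], [-0.0, 0.0, -1.0]]
contact_force: [0.8, -0.6, 1.5]
finger_gap: 0.0871
gripper_force: 0.0
```

Call:
step_arm --increments '[{"gripper": 1,"dx": 0,"dy": 0,"dz": 0,"rx": 0,"ry": 0,"rz": 0},{"gripper": 1,"dx": 0,"dy": 0,"dz": 0,"rx": 0,"ry": 0,"rz": 0},{"gripper": 1,"dx": 0,"dy": 0,"dz": 0,"rx": 0,"ry": 0,"rz": 0},{"gripper": 1,"dx": 0,"dy": 0,"dz": 0,"rx": 0,"ry": 0,"rz": 0},{"gripper": 1,"dx": 0,"dy": 0,"dz": 0,"rx": 0,"ry": 0,"rz": 0}]' --force 30

```text
time_s: 3.5
tool_pos: [0.4514, 0.3686, 0.0768]
eef_rot: [[0.973, -0.233, 0.002], [-0.233, -0.973, 0.001], [0.001, -0.001, -1.0]]
contact_force: [-0.3, -1.0, -0.4]
finger_gap: 0.0614
gripper_force: 0.0
```

Call:
step_arm --increments '[{"gripper": 1,"dx": 0,"dy": 0,"dz": 0,"rx": 0,"ry": 0,"rz": 0},{"gripper": 1,"dx": 0,"dy": 0,"dz": 0,"rx": 0,"ry": 0,"rz": 0},{"gripper": 1,"dx": 0,"dy": 0,"dz": 0,"rx": 0,"ry": 0,"rz": 0},{"gripper": 1,"dx": 0,"dy": 0,"dz": 0,"rx": 0,"ry": 0,"rz": 0},{"gripper": 1,"dx": 0,"dy": 0,"dz": 0,"rx": 0,"ry": 0,"rz": 0}]' --force 30

```text
time_s: 3.92
tool_pos: [0.4506, 0.3682, 0.0754]
eef_rot: [[0.973, -0.233, -0.0], [-0.233, -0.973, -0.0], [-0.0, 0.0, -1.0]]
contact_force: [0.6, -0.1, -0.6]
finger_gap: 0.0283
gripper_force: 0.0
```

Call:
step_arm --increments '[{"gripper": 1,"dx": 0,"dy": 0,"dz": 0,"rx": 0,"ry": 0,"rz": 0},{"gripper": 1,"dx": 0,"dy": 0,"dz": 0,"rx": 0,"ry": 0,"rz": 0},{"gripper": 1,"dx": 0,"dy": 0,"dz": 0,"rx": 0,"ry": 0,"rz": 0},{"gripper": 1,"dx": 0,"dy": 0,"dz": 0,"rx": 0,"ry": 0,"rz": 0}]' --force 30

```text
time_s: 4.25
tool_pos: [0.4507, 0.3682, 0.0755]
eef_rot: [[0.973, -0.233, -0.0], [-0.233, -0.973, -0.0], [-0.0, 0.0, -1.0]]
contact_force: [-0.2, 0.8, -0.2]
finger_gap: 0.0037
gripper_force: 0.0
```

Call:
step_arm --increments '[{"gripper": 1,"dx": 0,"dy": 0,"dz": -0.1,"rx": 0,"ry": 0,"rz": 0},{"gripper": 1,"dx": 0,"dy": 0,"dz": -0.25,"rx": 0,"ry": 0,"rz": 0},{"gripper": 1,"dx": 0,"dy": 0,"dz": -0.4,"rx": 0,"ry": 0,"rz": 0},{"gripper": 1,"dx": 0,"dy": 0,"dz": -0.4,"rx": 0,"ry": 0,"rz": 0},{"gripper": 1,"dx": 0,"dy": 0,"dz": -0.4,"rx": 0,"ry": 0,"rz": 0}]' --force 30

```text
time_s: 4.67
tool_pos: [0.4524, 0.3692, 0.1584]
eef_rot: [[0.973, -0.233, 0.005], [-0.233, -0.973, 0.003], [0.004, -0.004, -1.0]]
contact_force: [-0.5, -0.4, -0.6]
finger_gap: 0.0006
gripper_force: 0.0
```

```bash
python3 - <<'E'
from h import *
import pickle
o=bot.get_obs();im=bot.read_camera("wrist")
cv2.imwrite("pics/w4.png",im[:,:,::-1]);pickle.dump(o,open("w4.pkl","wb"));print(o["tool_pos"],o["joints"].round(3),o["qvel"].round(3),np.degrees(np.arctan2(o["eef_rot"][1,0],o["eef_rot"][0,0])))
E
```

```text
[0.45236759 0.369214   0.15835949] [0.549 0.154 1.689 0.    1.293 2.355] [-0.004  0.036  0.055  0.    -0.008 -0.001] -13.455725035687461
```

View pics/w4.png

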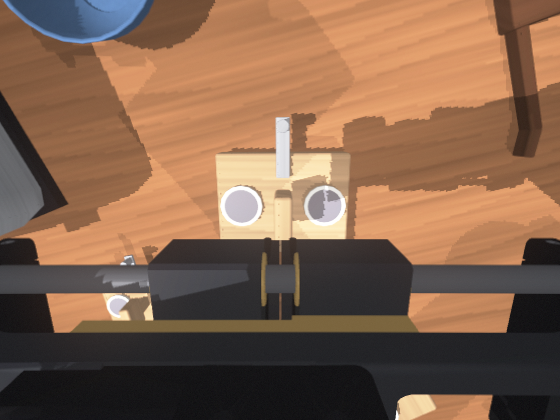

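```bash
python3 - <<'E'
from h import *
import pickle
o2,o3,o4=[pickle.load(open(f"w{i}.pkl","rb")) for i in(2,3,4)]
p=o4["tool_pos"]; print(proj("wrist",[[p[0],p[1],z] for z in(.158,.139,.09,.05,.026)],o4))
q=plane("wrist",[(217,154),(350,154)],.026,o4);b=plane("wrist",[(284,192),(283,240)],.09,o4);print(q,b)
def T(l):
    return tri([(lambda a:(a[0],a[1][0]))(rays("wrist",x,o)) for x,o in l])
def px(a,z):return a
print("TL",T([((191,146),o3),((217,154),o4)]),"TR",T([((327,149),o3),((350,154),o4)]))
print("stud",T([((258,115),o3),((283,123),o4)]),"bar far",T([((255.5,190),o3),((284,192),o4)]))
im=cv2.imread("pics/w4.png");t=cv2.imread("pics/top0.png")
n=bot.read_camera("scene")[:,:,::-1];cv2.imwrite("pics/s5.png",cv2.resize(n[80:240,240:440],None,fx=4,fy=3.75,interpolation=cv2.INTER_CUBIC)[:600])
E
```

```text
[[279.61824208 244.40162293]
 [279.71514319 234.6953475 ]
 [279.90184461 215.99444823]
 [280.01035206 205.12606334]
 [280.06294605 199.85817641]]
[[0.51433178 0.42103018 0.026     ]
 [0.48256251 0.2881893  0.026     ]] [[0.47204066 0.36094473 0.09      ]
 [0.43037921 0.37166892 0.09      ]]
TL (array([0.51405386, 0.42101   , 0.02662746]), [np.float64(0.0003112219954438365), np.float64(0.00031122199544380977)]) TR (array([0.48341321, 0.28985454, 0.03396498]), [np.float64(0.00011546020200670327), np.float64(0.00011546020200679485)])
stud (array([0.52784709, 0.34827257, 0.04229933]), [np.float64(7.16512821343878e-05), np.float64(7.16512821342385e-05)]) bar far (array([0.46892234, 0.36151522, 0.0836231 ]), [np.float64(0.0018848134607137173), np.float64(0.0018848134607135747)])
```

View pics/s5.png

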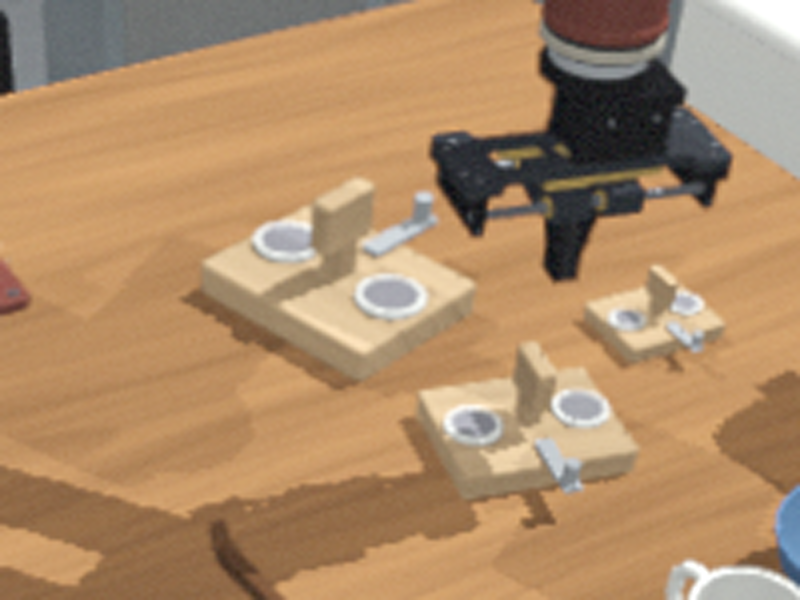

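The scene view shows the tray still standing, with the shut fingers well above it and seemingly behind it, the tip at crop (562,275). I'll check the tool's true position against the reported pose.

```bash
python3 - <<'E'
from h import *
o=bot.get_obs();p=o["tool_pos"];print(p)
tip=(240+562/4,80+275/3.75);print("tip px",tip,"expected",proj("scene",[p-[0,0,.019]]))
print("bar top seen",(240+533/4,80+350/3.75),"exp",proj("scene",[[.448,.3665,.09],[.448,.3665,.05]]))
import pickle
# tray front corners in scene at z=.026
f=lambda x,y:(240+x/4,80+y/3.75)
print(plane("scene",[f(583,370),f(632,450),f(465,480),f(418,395)],.026))
t=bot.read_camera("top")[:,:,::-1];cv2.imwrite("pics/t6.png",cv2.resize(t[130:310,120:320],None,fx=4,fy=3.3,interpolation=cv2.INTER_CUBIC)[:600])
E
```

```text
[0.4503227  0.36795161 0.15495823]
tip px (380.5, 153.33333333333331) expected [[376.98117763 163.62113147]]
bar top seen (373.25, 173.33333333333331) exp [[373.95981452 175.69952123]
 [372.16522983 185.99969651]]
[[0.41616173 0.44572937 0.026     ]
 [0.51506239 0.41804995 0.026     ]
 [0.48710888 0.28582221 0.026     ]
 [0.3844756  0.31046528 0.026     ]]
```

View pics/t6.png

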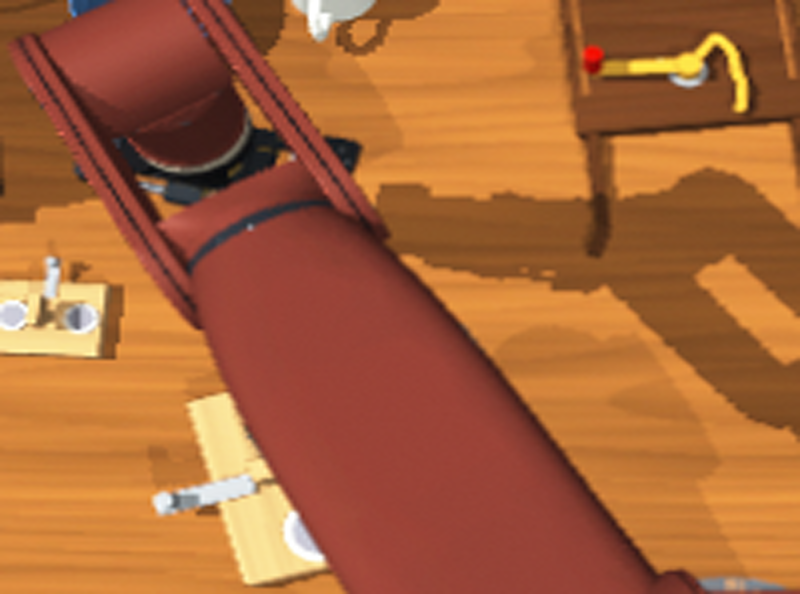

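```bash
python3 - <<'E'
from h import *
print(bot.tcp_to_tips,[a for a in dir(bot) if a[0]!='_'])
o=bot.get_obs();p=o["tool_pos"]
print([(h,proj("scene",[p+[0,0,h]]).round(1).tolist()) for h in(-.019,0,.02,.04,.051)])
A=rays("scene",(380.5,153.3));d=A[1][0];
print("closest pts",[ (A[0]+d*((p[1]-A[0][1])/d[1])).round(3),(A[0]+d*((p[0]-A[0][0])/d[0])).round(3)])
E
```

```text
0.019 ['MotionError', 'calibration', 'finish_job', 'get_obs', 'read_camera', 'tcp_to_tips']
[(-0.019, [[376.8, 163.8]]), (0, [[377.7, 158.5]]), (0.02, [[378.7, 152.8]]), (0.04, [[379.7, 147.0]]), (0.051, [[380.2, 143.7]])]
closest pts [array([0.458, 0.368, 0.178]), array([0.45 , 0.375, 0.17 ])]
```

The evidence agrees from two sides. The scene ray puts the fingertips about 37 mm higher than the reported pose says. The open fingers in w1 lie at tool z ≈ -0.020, not +0.019. So the real tips stand about 20 mm behind the reported TCP, and the fingers closed just above the bar. I'll re-open and go about 40 mm lower.

Call:
step_arm --increments '[{"gripper": -0.3,"dx": 0,"dy": 0.005,"dz": 0.0,"rx": 0,"ry": 0,"rz": 0},{"gripper": -0.3,"dx": 0,"dy": 0.005,"dz": 0.1,"rx": 0,"ry": 0,"rz": 0},{"gripper": -0.3,"dx": 0,"dy": 0.005,"dz": 0.2,"rx": 0,"ry": 0,"rz": 0},{"gripper": -0.3,"dx": 0,"dy": 0.005,"dz": 0.2,"rx": 0,"ry": 0,"rz": 0},{"gripper": -0.3,"dx": 0,"dy": 0.005,"dz": 0.2,"rx": 0,"ry": 0,"rz": 0}]'

```text
time_s: 5.23
tool_pos: [0.4488, 0.3662, 0.1134]
eef_rot: [[0.973, -0.233, -0.004], [-0.233, -0.973, -0.003], [-0.004, 0.004, -1.0]]
contact_force: [-0.1, -0.1, -0.0]
finger_gap: 0.0262
gripper_force: 0.0
```

Call:
step_arm --increments '[{"gripper": -0.3,"dx": 0,"dy": 0,"dz": 0,"rx": 0,"ry": 0,"rz": 0},{"gripper": -0.3,"dx": 0,"dy": 0,"dz": 0,"rx": 0,"ry": 0,"rz": 0},{"gripper": -0.3,"dx": 0,"dy": 0,"dz": 0,"rx": 0,"ry": 0,"rz": 0}]'

```text
time_s: 5.48
tool_pos: [0.4513, 0.3677, 0.1169]
eef_rot: [[0.973, -0.233, 0.002], [-0.233, -0.973, 0.001], [0.001, -0.001, -1.0]]
contact_force: [0.1, -0.2, 0.5]
finger_gap: 0.0459
gripper_force: 0.0
```

Call:
step_arm --increments '[{"gripper": -0.3,"dx": 0,"dy": 0,"dz": 0.1,"rx": 0,"ry": 0,"rz": 0},{"gripper": -0.3,"dx": 0,"dy": 0,"dz": 0.2,"rx": 0,"ry": 0,"rz": 0},{"gripper": -0.3,"dx": 0,"dy": 0,"dz": 0.3,"rx": 0,"ry": 0,"rz": 0},{"gripper": -0.3,"dx": 0,"dy": 0,"dz": 0.3,"rx": 0,"ry": 0,"rz": 0},{"gripper": -0.3,"dx": 0,"dy": 0,"dz": 0.3,"rx": 0,"ry": 0,"rz": 0}]'

```text
time_s: 5.9
tool_pos: [0.4499, 0.3669, 0.0553]
eef_rot: [[0.973, -0.233, -0.002], [-0.233, -0.973, -0.001], [-0.001, 0.001, -1.0]]
contact_force: [-0.2, -0.6, 0.1]
finger_gap: 0.0567
gripper_force: 0.0
```

Call:
step_arm --increments '[{"gripper": -0.3,"dx": 0,"dy": 0,"dz": 0.06,"rx": 0,"ry": 0,"rz": 0},{"gripper": -0.3,"dx": 0,"dy": 0,"dz": 0.11,"rx": 0,"ry": 0,"rz": 0},{"gripper": 1,"dx": 0,"dy": 0,"dz": 0.11,"rx": 0,"ry": 0,"rz": 0},{"gripper": 1,"dx": 0,"dy": 0,"dz": 0.11,"rx": 0,"ry": 0,"rz": 0},{"gripper": 1,"dx": 0,"dy": 0,"dz": 0.11,"rx": 0,"ry": 0,"rz": 0}]' --force 30

```text
time_s: 6.32
tool_pos: [0.4507, 0.3673, 0.0339]
eef_rot: [[0.973, -0.233, 0.0], [-0.233, -0.973, 0.0], [0.0, -0.0, -1.0]]
contact_force: [0.6, 0.9, 0.6]
finger_gap: 0.0438
gripper_force: 0.0
```

Call:
step_arm --increments '[{"gripper": 1,"dx": 0,"dy": 0,"dz": 0,"rx": 0,"ry": 0,"rz": 0},{"gripper": 1,"dx": 0,"dy": 0,"dz": 0,"rx": 0,"ry": 0,"rz": 0},{"gripper": 1,"dx": 0,"dy": 0,"dz": 0,"rx": 0,"ry": 0,"rz": 0},{"gripper": 1,"dx": 0,"dy": 0,"dz": 0,"rx": 0,"ry": 0,"rz": 0},{"gripper": 1,"dx": 0,"dy": 0,"dz": 0,"rx": 0,"ry": 0,"rz": 0}]' --force 30

```text
time_s: 6.73
tool_pos: [0.4507, 0.3674, 0.0339]
eef_rot: [[0.973, -0.233, 0.0], [-0.233, -0.973, 0.0], [0.0, -0.0, -1.0]]
contact_force: [-0.3, -0.9, 0.2]
finger_gap: 0.0156
gripper_force: 30.0
```

Gripped: 15.6 mm at 30 N. I'll lift and measure the tray in the hand.

Call:
step_arm --increments '[{"gripper": 1,"dx": 0,"dy": 0,"dz": -0.1,"rx": 0,"ry": 0,"rz": 0},{"gripper": 1,"dx": 0,"dy": 0,"dz": -0.25,"rx": 0,"ry": 0,"rz": 0},{"gripper": 1,"dx": 0,"dy": 0,"dz": -0.4,"rx": 0,"ry": 0,"rz": 0},{"gripper": 1,"dx": 0,"dy": 0,"dz": -0.4,"rx": 0,"ry": 0,"rz": 0},{"gripper": 1,"dx": 0,"dy": 0,"dz": -0.4,"rx": 0,"ry": 0,"rz": 0}]'

```text
time_s: 7.15
tool_pos: [0.4515, 0.3678, 0.1146]
eef_rot: [[0.973, -0.233, 0.003], [-0.233, -0.973, 0.002], [0.002, -0.002, -1.0]]
contact_force: [0.3, 0.0, -6.2]
finger_gap: 0.0158
gripper_force: 30.0
```

Call:
step_arm --increments '[{"gripper": 1,"dx": 0,"dy": 0,"dz": 0,"rx": 0,"ry": 0,"rz": 0},{"gripper": 1,"dx": 0,"dy": 0,"dz": 0,"rx": 0,"ry": 0,"rz": 0},{"gripper": 1,"dx": 0,"dy": 0,"dz": 0,"rx": 0,"ry": 0,"rz": 0}]'

```text
time_s: 7.4
tool_pos: [0.4488, 0.3662, 0.1108]
eef_rot: [[0.973, -0.233, -0.004], [-0.233, -0.973, -0.003], [-0.003, 0.003, -1.0]]
contact_force: [0.1, -1.1, -5.8]
finger_gap: 0.0156
gripper_force: 30.0
```

```bash
python3 - <<'E'
from h import *
import pickle
o=bot.get_obs();im=bot.read_camera("wrist")[:,:,::-1]
pickle.dump(o,open("w5.pkl","wb"));cv2.imwrite("pics/w5.png",im);print(o["tool_pos"],o["contact_force"],o["gripper_force"],o["finger_gap"])
z=o["tool_pos"][2]-.0339+.026
# silver/wood front edge: oak mask
h=cv2.cvtColor(im,cv2.COLOR_BGR2HSV);m=((h[...,0]>13)&(h[...,0]<26)&(h[...,1]>40)&(h[...,1]<150)&(h[...,2]>140)).astype(np.uint8)
k,l,st,ce=cv2.connectedComponentsWithStats(m)
for i in range(1,k):
    if st[i][4]>300: print(st[i])
ys,xs=[],[]
for x in list(range(180,265,8))+list(range(300,380,8)):
    c=np.where(m[90:230,x]>0)[0]
    if len(c)>15: xs.append(x);ys.append(90+c[0])
print(list(zip(xs,ys)))
for y in range(170,235,12):
    c=np.where(m[y]>0)[0];print(y,c.min(),c.max())
E
```

```text
[0.44881538 0.36615707 0.11075807] [ 0.097562   -1.11968049 -5.79576646] 29.994246093251604 0.015604243810839328
[  170   160   221    88 13105]
[264 241  33  23 600]
[  64  293   60   34 1220]
[262 293  36  28 891]
[(180, np.int64(163)), (188, np.int64(161)), (196, np.int64(161)), (204, np.int64(161)), (212, np.int64(161)), (220, np.int64(161)), (228, np.int64(161)), (236, np.int64(161)), (244, np.int64(161)), (252, np.int64(161)), (260, np.int64(161)), (300, np.int64(164)), (308, np.int64(164)), (316, np.int64(120)), (324, np.int64(118)), (332, np.int64(117)), (340, np.int64(113)), (348, np.int64(160)), (356, np.int64(163)), (364, np.int64(108)), (372, np.int64(104))]
170 170 389
182 123 389
194 172 388
206 173 386
218 174 463
230 175 384
```

View pics/w5.png

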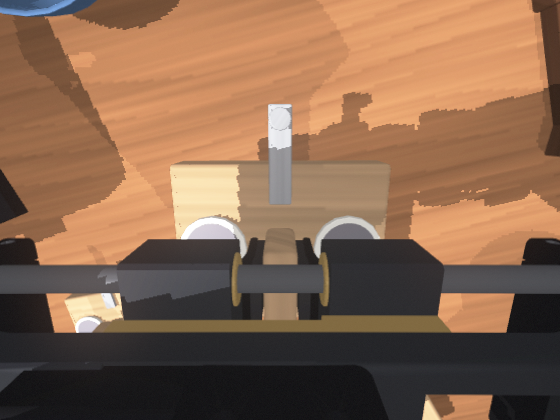

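The tray hangs square in the hand. Its front edge lies along row 161–163 from column 171 to 389, the stud is at (280,118), and the bar is between the pads at column 280. That was the tenth picture viewed, so from here I work by numbers only.

```bash
cat >> h.py <<'E'
def intool(px,tz):  # wrist pixel -> tool coords on plane tool z=tz
    c=bot.calibration("wrist");T=c["T_tool_cam"]
    s=cv2.undistortPoints(np.float64(px)[:,None],c["K"],np.array([c["k1"],0,0,0.]))[:,0]
    d=np.c_[s,np.ones(len(s))]@T[:3,:3].T;o=T[:3,3];return o+d*((tz-o[2])/d[:,2])[:,None]
def go(pos,yaw,o=None):
    o=o or bot.get_obs();R=o["eef_rot"];y0=np.degrees(np.arctan2(R[1,0],R[0,0]))
    Rz=np.array([[np.cos(np.radians(y0)),np.sin(np.radians(y0)),0],[np.sin(np.radians(y0)),-np.cos(np.radians(y0)),0],[0,0,-1]])
    d=np.array(pos)-o["tool_pos"];print("now",o["tool_pos"].round(4),"yaw",round(y0,2),"d",(Rz.T@d/.2).round(3),"rz",round((y0-yaw)/360,4))
E
python3 - <<'E'
from h import *
e=intool([(171,162),(389,162),(175,230),(384,230)],.0079);print("front/side",e.round(4).tolist())
print("stud top",intool([(280,118)],-.0161))
x0=e[:2,0].mean();y0=e[:,1].mean();print(x0,y0)
a=np.radians(6.1);D=np.array([.5675,.0199]);u=np.array([np.cos(a),np.sin(a)]);v=np.array([-u[1],u[0]])
for dx in(-.008,):
    # tool y points to world right (-v); tray centre at tool y=y0 -> TCP offset +v*y0
    p=D+u*(dx-x0)+v*y0;print("TCP target",p);go(np.r_[p,.111],6.1)
E
```

```text
front/side [[0.0519, -0.0677, 0.0079], [0.0519, 0.0683, 0.0079], [0.0073, -0.0692, 0.0079], [0.0072, 0.0691, 0.0079]]
stud top [[ 0.07727408  0.00022463 -0.0161    ]]
0.05190776815931134 0.0001216995030436617
TCP target [0.5079185  0.01365497]
now [0.4491 0.3664 0.1112] yaw -13.46 d [6.960e-01 1.647e+00 1.000e-03] rz -0.0543
```

Call:
step_arm --increments '[{"gripper": 1,"dx": 0.17,"dy": 0.4,"dz": -0.04,"rx": 0,"ry": 0,"rz": 0},{"gripper": 1,"dx": 0.35,"dy": 0.82,"dz": -0.04,"rx": 0,"ry": 0,"rz": 0},{"gripper": 1,"dx": 0.35,"dy": 0.82,"dz": -0.04,"rx": 0,"ry": 0,"rz": 0},{"gripper": 1,"dx": 0.35,"dy": 0.82,"dz": -0.04,"rx": 0,"ry": 0,"rz": 0},{"gripper": 1,"dx": 0.35,"dy": 0.82,"dz": -0.04,"rx": 0,"ry": 0,"rz": 0}]'

```text
time_s: 7.87
tool_pos: [0.4806, 0.1863, 0.1207]
eef_rot: [[0.972, -0.235, -0.001], [-0.235, -0.972, -0.003], [-0.0, 0.004, -1.0]]
contact_force: [0.6, 2.5, -4.7]
finger_gap: 0.0159
gripper_force: 30.0
```

Call:
step_arm --increments '[{"gripper": 1,"dx": 0.17,"dy": 0.4,"dz": 0,"rx": 0,"ry": 0,"rz": -0.0543},{"gripper": 1,"dx": 0.34,"dy": 0.82,"dz": 0,"rx": 0,"ry": 0,"rz": -0.0543},{"gripper": 1,"dx": 0.34,"dy": 0.82,"dz": 0,"rx": 0,"ry": 0,"rz": -0.0543},{"gripper": 1,"dx": 0.34,"dy": 0.82,"dz": 0,"rx": 0,"ry": 0,"rz": -0.0543},{"gripper": 1,"dx": 0.34,"dy": 0.82,"dz": 0,"rx": 0,"ry": 0,"rz": -0.0543}]'

```text
time_s: 8.28
tool_pos: [0.5083, 0.0126, 0.1209]
eef_rot: [[0.994, 0.106, -0.001], [0.106, -0.994, -0.002], [-0.001, 0.002, -1.0]]
contact_force: [0.1, 0.2, -4.7]
finger_gap: 0.0161
gripper_force: 30.0
```

Call:
step_arm --increments '[{"gripper": 1,"dx": 0,"dy": 0,"dz": 0,"rx": 0,"ry": 0,"rz": 0},{"gripper": 1,"dx": 0,"dy": 0,"dz": 0,"rx": 0,"ry": 0,"rz": 0},{"gripper": 1,"dx": 0,"dy": 0,"dz": 0,"rx": 0,"ry": 0,"rz": 0},{"gripper": 1,"dx": 0,"dy": 0,"dz": 0,"rx": 0,"ry": 0,"rz": 0},{"gripper": 1,"dx": 0,"dy": 0,"dz": 0,"rx": 0,"ry": 0,"rz": 0}]'

```text
time_s: 8.7
tool_pos: [0.508, 0.0173, 0.1212]
eef_rot: [[0.994, 0.108, -0.001], [0.108, -0.994, 0.0], [-0.001, -0.0, -1.0]]
contact_force: [-0.2, -0.3, -5.2]
finger_gap: 0.0155
gripper_force: 30.0
```

```bash
python3 - <<'E'
from h import *
import pickle
o=bot.get_obs();im=bot.read_camera("wrist")[:,:,::-1];pickle.dump(o,open("w6.pkl","wb"));cv2.imwrite("pics/w6.png",im)
go([.5079,.0137,.045],6.1,o)
# expected dock features
a=np.radians(6.1);D=np.array([.5675,.0199]);u=np.array([np.cos(a),np.sin(a)]);v=np.array([-u[1],u[0]])
W=lambda x,y,z:np.r_[D+u*x+v*y,z]
print("exp edge",[proj("wrist",[W(0,y/1000,.024)],o).round(0)[0].tolist() for y in(95,60,30,-30,-60,-95)])
print("exp arm inner",[proj("wrist",[W(x/1000,s*.082,.018)],o).round(0)[0].tolist() for s in(1,-1) for x in(-20,-80)])
print("knob",proj("wrist",[W(.056,.08,.086)],o), "axis",proj("wrist",[W(.056,0,.046)],o))
h=cv2.cvtColor(im,cv2.COLOR_BGR2HSV)
for x in(110,140,165,200,340,380,400):
    print(x,[tuple(map(int,h[y,x])) for y in range(96,176,8)])
for y in (180,215):
    print(y,[(x,)+tuple(map(int,h[y,x])) for x in list(range(120,180,6))+list(range(384,450,6))])
E
```

```text
now [0.508  0.0173 0.1212] yaw 6.19 d [-0.003  0.018  0.381] rz 0.0002
exp edge [[178.0, 143.0], [217.0, 143.0], [250.0, 144.0], [317.0, 144.0], [350.0, 144.0], [389.0, 144.0]]
exp arm inner [[196.0, 165.0], [200.0, 226.0], [371.0, 165.0], [366.0, 226.0]]
knob [[163.00246475  59.67543092]] axis [[284.16045075  71.59944674]]
110 [(13, 135, 218), (13, 131, 229), (13, 130, 230), (13, 130, 228), (13, 131, 234), (12, 133, 215), (13, 132, 224), (13, 132, 228), (13, 134, 222), (13, 132, 228)]
140 [(12, 133, 218), (13, 131, 228), (13, 131, 234), (13, 131, 226), (13, 130, 232), (13, 132, 228), (13, 131, 227), (12, 131, 225), (12, 130, 223), (13, 132, 226)]
165 [(12, 134, 219), (12, 133, 224), (13, 130, 236), (12, 132, 223), (13, 129, 234), (13, 128, 236), (13, 132, 224), (12, 129, 227), (13, 131, 230), (13, 131, 228)]
200 [(11, 132, 137), (11, 128, 139), (11, 128, 138), (11, 130, 141), (10, 130, 143), (11, 128, 138), (12, 128, 133), (12, 128, 134), (12, 127, 139), (20, 75, 249)]
340 [(11, 128, 100), (12, 126, 91), (11, 122, 100), (11, 122, 100), (11, 121, 101), (12, 126, 101), (13, 129, 230),
[... 565 characters left out ...]
234), (174, 22, 56, 254), (384, 21, 71, 250), (390, 12, 127, 150), (396, 12, 129, 150), (402, 12, 126, 150), (408, 12, 132, 151), (414, 12, 127, 148), (420, 12, 132, 149), (426, 12, 131, 148), (432, 12, 131, 144), (438, 12, 128, 143), (444, 13, 129, 142)]
215 [(120, 13, 130, 230), (126, 13, 130, 229), (132, 13, 130, 228), (138, 13, 130, 228), (144, 13, 129, 229), (150, 13, 127, 230), (156, 13, 126, 232), (162, 13, 127, 231), (168, 13, 127, 230), (174, 13, 126, 219), (384, 14, 94, 174), (390, 12, 131, 160), (396, 13, 131, 158), (402, 12, 131, 158), (408, 12, 131, 158), (414, 12, 132, 158), (420, 12, 132, 159), (426, 12, 132, 160), (432, 12, 133, 161), (438, 12, 131, 165), (444, 13, 133, 159)]
```

```bash
python3 - <<'E'
from h import *
import pickle
im=cv2.imread("pics/w6.png");o=pickle.load(open("w6.pkl","rb"));V=cv2.cvtColor(im,cv2.COLOR_BGR2HSV)[...,2].astype(int)
pts=[]
for x in list(range(214,262,8))+list(range(306,366,8)):
    c=V[120:160,x];g=c[2:]-c[:-2];i=g.argmax();pts.append((x,121+i));print(x,121+i,g[i],end="; ")
pts=np.array([p for p in pts if 134<p[1]<148])
P=plane("wrist",pts,.024,o);k=np.polyfit(P[:,1],P[:,0],1);print("\nslope yaw",np.degrees(np.arctan(-k[0])),"x at y=.02",np.polyval(k,.02))
for y in (100,125,152,158):
    print(y,V[y,150:215:3].tolist(),V[y,350:420:3].tolist())
E
```

```text
214 141 116; 222 141 117; 230 141 112; 238 141 112; 246 141 109; 254 141 112; 306 141 109; 314 141 105; 322 141 118; 330 141 127; 338 140 132; 346 141 125; 354 141 52; 362 151 59; 
slope yaw 6.271185312091003 x at y=.02 0.5698032882744706
100 [221, 221, 222, 220, 222, 221, 221, 146, 133, 134, 134, 136, 134, 134, 133, 134, 133, 133, 132, 134, 132, 134] [137, 137, 137, 137, 136, 137, 134, 134, 135, 134, 134, 132, 133, 133, 131, 123, 151, 151, 190, 226, 226, 226, 225, 224]
125 [234, 234, 234, 234, 234, 235, 232, 188, 163, 146, 148, 148, 147, 147, 146, 146, 146, 146, 145, 146, 146, 145] [100, 100, 99, 98, 121, 140, 140, 140, 141, 140, 139, 140, 138, 139, 135, 137, 151, 182, 226, 226, 227, 224, 227, 226]
152 [229, 229, 229, 228, 229, 227, 227, 227, 226, 226, 207, 136, 136, 135, 126, 88, 96, 135, 136, 136, 136, 209] [165, 167, 172, 173, 199, 226, 101, 120, 138, 139, 137, 131, 157, 228, 226, 223, 221, 220, 218, 218, 220, 219, 219, 220]
158 [230, 231, 231, 233, 234, 234, 236, 234, 234, 233, 217, 148, 137, 136, 133, 94, 93, 142, 142, 143, 142, 215] [157, 156, 155, 153, 135, 125, 91, 90, 103, 122, 137, 140, 162, 163, 163, 162, 162, 161, 161, 161, 233, 233, 231, 232]
```

```bash
python3 - <<'E'
from h import *
import pickle
o=pickle.load(open("w6.pkl","rb"))
a=np.radians(6.15);u=np.array([np.cos(a),np.sin(a)]);v=np.array([-u[1],u[0]]);D0=np.array([.5675,.0199])
for r,l,rr in((125,171.5,398.5),(100,170.5,397),):
    P=plane("wrist",[(l,r),(rr,r)],.024,o)[:,:2]-D0;print("lateral",P@v)
D=np.array([.5698,.02]);D=D-v*0
for lat in (0,):
    p=D+u*(-.008-.0516)+v*lat;print(p);go(np.r_[p,.040],6.15,o)
E
```

```text
lateral [ 0.09960557 -0.102202  ]
lateral [ 0.09851545 -0.09872619]
[0.51054301 0.01361495]
now [0.508  0.0173 0.1212] yaw 6.19 d [0.01  0.02  0.406] rz 0.0001
```

Call:
step_arm --increments '[{"gripper": 1,"dx": 0.01,"dy": 0.022,"dz": 0.1,"rx": 0,"ry": 0,"rz": 0},{"gripper": 1,"dx": 0.01,"dy": 0.022,"dz": 0.22,"rx": 0,"ry": 0,"rz": 0},{"gripper": 1,"dx": 0.01,"dy": 0.022,"dz": 0.33,"rx": 0,"ry": 0,"rz": 0},{"gripper": 1,"dx": 0.01,"dy": 0.022,"dz": 0.4,"rx": 0,"ry": 0,"rz": 0},{"gripper": 1,"dx": 0.01,"dy": 0.022,"dz": 0.4,"rx": 0,"ry": 0,"rz": 0}]'

```text
time_s: 9.17
tool_pos: [0.5075, 0.0132, 0.0379]
eef_rot: [[0.994, 0.107, -0.007], [0.107, -0.994, 0.001], [-0.007, -0.002, -1.0]]
contact_force: [-1.3, 1.6, -6.0]
finger_gap: 0.0156
gripper_force: 30.0
```

Call:
step_arm --increments '[{"gripper": 1,"dx": 0,"dy": 0,"dz": 0,"rx": 0,"ry": 0,"rz": 0},{"gripper": 1,"dx": 0,"dy": 0,"dz": 0,"rx": 0,"ry": 0,"rz": 0},{"gripper": 1,"dx": 0,"dy": 0,"dz": 0,"rx": 0,"ry": 0,"rz": 0}]'

```text
time_s: 9.42
tool_pos: [0.5124, 0.012, 0.0433]
eef_rot: [[0.994, 0.107, 0.003], [0.107, -0.994, -0.0], [0.003, 0.001, -1.0]]
contact_force: [0.1, 0.5, -5.0]
finger_gap: 0.0159
gripper_force: 30.0
```

```bash
python3 - <<'E'
from h import *
o=bot.get_obs();print(o["contact_force"]);go([.5105,.0136,.0335],6.15,o)
E
```

```text
[ 0.10447707  0.48477698 -5.02773049]
now [0.5124 0.012  0.0433] yaw 6.12 d [-0.009 -0.009  0.049] rz -0.0001
```

Call:
step_arm --increments '[{"gripper": 1,"dx": -0.006,"dy": -0.008,"dz": 0.01,"rx": 0,"ry": 0,"rz": 0},{"gripper": 1,"dx": -0.006,"dy": -0.008,"dz": 0.02,"rx": 0,"ry": 0,"rz": 0},{"gripper": 1,"dx": -0.006,"dy": -0.008,"dz": 0.028,"rx": 0,"ry": 0,"rz": 0},{"gripper": 1,"dx": -0.006,"dy": -0.008,"dz": 0.036,"rx": 0,"ry": 0,"rz": 0},{"gripper": 1,"dx": -0.006,"dy": -0.008,"dz": 0.036,"rx": 0,"ry": 0,"rz": 0}]'

```text
time_s: 9.83
tool_pos: [0.5095, 0.0134, 0.0349]
eef_rot: [[0.994, 0.106, -0.0], [0.106, -0.994, -0.0], [-0.0, 0.0, -1.0]]
contact_force: [-3.8, 0.5, -0.2]
finger_gap: 0.0162
gripper_force: 30.0
```

Call:
step_arm --increments '[{"gripper": 1,"dx": 0,"dy": 0,"dz": 0,"rx": 0,"ry": 0,"rz": 0},{"gripper": 1,"dx": 0,"dy": 0,"dz": 0.004,"rx": 0,"ry": 0,"rz": 0},{"gripper": 1,"dx": 0,"dy": 0,"dz": 0.008,"rx": 0,"ry": 0,"rz": 0},{"gripper": 1,"dx": 0,"dy": 0,"dz": 0.008,"rx": 0,"ry": 0,"rz": 0}]'

```text
time_s: 10.17
tool_pos: [0.5091, 0.0133, 0.0346]
eef_rot: [[0.994, 0.106, -0.001], [0.106, -0.994, -0.0], [-0.001, 0.0, -1.0]]
contact_force: [-11.8, 0.3, 15.9]
finger_gap: 0.0158
gripper_force: 30.0
```

Call:
step_arm --increments '[{"gripper": 1,"dx": 0,"dy": 0,"dz": -0.008,"rx": 0,"ry": 0,"rz": 0},{"gripper": 1,"dx": 0,"dy": 0,"dz": -0.008,"rx": 0,"ry": 0,"rz": 0},{"gripper": 1,"dx": 0,"dy": 0,"dz": -0.008,"rx": 0,"ry": 0,"rz": 0}]'

```text
time_s: 10.42
tool_pos: [0.5099, 0.0133, 0.0345]
eef_rot: [[0.994, 0.106, 0.001], [0.106, -0.994, -0.0], [0.001, 0.0, -1.0]]
contact_force: [-2.1, -0.7, -0.4]
finger_gap: 0.0156
gripper_force: 30.0
```

Call:
step_arm --increments '[{"gripper": -0.3,"dx": 0,"dy": 0,"dz": 0,"rx": 0,"ry": 0,"rz": 0},{"gripper": -0.3,"dx": 0,"dy": 0,"dz": 0,"rx": 0,"ry": 0,"rz": 0},{"gripper": -0.3,"dx": 0,"dy": 0,"dz": 0,"rx": 0,"ry": 0,"rz": 0},{"gripper": -0.3,"dx": 0,"dy": 0,"dz": 0,"rx": 0,"ry": 0,"rz": 0},{"gripper": -0.3,"dx": 0,"dy": 0,"dz": 0,"rx": 0,"ry": 0,"rz": 0}]'

```text
time_s: 10.83
tool_pos: [0.5097, 0.0134, 0.0345]
eef_rot: [[0.994, 0.106, 0.0], [0.106, -0.994, -0.0], [0.0, 0.0, -1.0]]
contact_force: [0.1, -0.6, -0.6]
finger_gap: 0.0408
gripper_force: 0.0
```

Call:
step_arm --increments '[{"gripper": -0.3,"dx": 0,"dy": 0,"dz": -0.1,"rx": 0,"ry": 0,"rz": 0},{"gripper": -0.3,"dx": 0,"dy": 0,"dz": -0.25,"rx": 0,"ry": 0,"rz": 0},{"gripper": -0.3,"dx": 0,"dy": 0,"dz": -0.45,"rx": 0,"ry": 0,"rz": 0},{"gripper": -0.3,"dx": 0,"dy": 0,"dz": -0.5,"rx": 0,"ry": 0,"rz": 0},{"gripper": -0.3,"dx": 0,"dy": 0,"dz": -0.5,"rx": 0,"ry": 0,"rz": 0}]'

```text
time_s: 11.25
tool_pos: [0.5129, 0.0131, 0.139]
eef_rot: [[0.994, 0.106, 0.009], [0.106, -0.994, -0.001], [0.009, 0.002, -1.0]]
contact_force: [0.9, -0.6, -0.1]
finger_gap: 0.0563
gripper_force: 0.0
```

Call:
step_arm --increments '[{"gripper": 1,"dx": 0,"dy": 0,"dz": 0,"rx": 0,"ry": 0,"rz": 0},{"gripper": 1,"dx": 0,"dy": 0,"dz": 0,"rx": 0,"ry": 0,"rz": 0},{"gripper": 1,"dx": 0,"dy": 0,"dz": 0,"rx": 0,"ry": 0,"rz": 0},{"gripper": 1,"dx": 0,"dy": 0,"dz": 0,"rx": 0,"ry": 0,"rz": 0}]'

```text
time_s: 11.58
tool_pos: [0.5082, 0.0136, 0.1326]
eef_rot: [[0.994, 0.106, -0.003], [0.106, -0.994, 0.0], [-0.003, -0.001, -1.0]]
contact_force: [0.1, -0.1, 0.1]
finger_gap: 0.0373
gripper_force: 0.0
```

```bash
python3 - <<'E'
from h import *
import pickle
o=bot.get_obs();im=bot.read_camera("wrist")[:,:,::-1];pickle.dump(o,open("w7.pkl","wb"));cv2.imwrite("pics/w7.png",im)
print(o["tool_pos"],o["contact_force"],o["joints"].round(2))
a=np.radians(6.15);u=np.array([np.cos(a),np.sin(a)]);v=np.array([-u[1],u[0]]);D=np.array([.5698,.02])
h=cv2.cvtColor(im,cv2.COLOR_BGR2HSV);oak=((h[...,0]>16)&(h[...,0]<27)&(h[...,1]>35)&(h[...,1]<110)&(h[...,2]>120)).astype(np.uint8)
oak=cv2.morphologyEx(oak,cv2.MORPH_OPEN,np.ones((3,3)))
print([proj("wrist",[np.r_[D+u*x+v*y,.026]],o)[0].round().tolist() for x,y in((-.008,.07),(-.008,-.07),(-.1,.07))])
pts=[]
for x in range(150,420,10):
    c=np.where(oak[60:235,x])[0]
    if len(c)>20: pts.append((x,60+c[0]))
P=plane("wrist",pts,.026,o)[:,:2]-D
for p,q in zip(pts,P): print(p,(q@u).round(4),(q@v).round(4))
def blob(m,n):
    k,l,st,ce=cv2.connectedComponentsWithStats(m.astype(np.uint8));i=1+st[1:,4].argmax();print(n,st[i],ce[i]);return ce[i]
c=blob(((h[...,0]<5)|(h[...,0]>174))&(h[...,1]>200)&(h[...,2]>90),"knob")
K=plane("wrist",[c],.075,o)[0,:2]-D;print("knob dock",K@u,K@v)
for y in(140,170,200):
    w=np.where(oak[y])[0]; print(y,w.min(),w.max(),(plane("wrist",[(w.min(),y),(w.max(),y)],.026,o)[:,:2]-D)@v)
E
```

```text
[0.50824268 0.01358368 0.13257429] [ 0.11341075 -0.09548916  0.14776592] [-0.13  0.01  1.9   0.    1.24  1.34]
[[205.0, 149.0], [354.0, 149.0], [211.0, 241.0]]
(210, np.int64(152)) -0.0108 0.0653
(220, np.int64(62)) 0.0663 0.0517
(230, np.int64(152)) -0.0108 0.0465
(240, np.int64(66)) 0.0631 0.0344
(250, np.int64(152)) -0.0109 0.0277
(260, np.int64(153)) -0.0118 0.0183
(270, np.int64(60)) 0.0679 0.0081
(280, np.int64(60)) 0.0679 -0.0006
(290, np.int64(169)) -0.0269 -0.01
(300, np.int64(153)) -0.0118 -0.0193
(310, np.int64(152)) -0.0109 -0.0287
(320, np.int64(152)) -0.0109 -0.0381
(330, np.int64(95)) 0.0393 -0.0454
(340, np.int64(152)) -0.011 -0.0569
(350, np.int64(152)) -0.011 -0.0663Traceback (most recent call last):
  File "<stdin>", line 17, in <module>
  File "<stdin>", line 16, in blob
ValueError: attempt to get argmax of an empty sequence
```

```bash
python3 - <<'E'
from h import *
import pickle
im=cv2.imread("pics/w7.png");o=pickle.load(open("w7.pkl","rb"));h=cv2.cvtColor(im,cv2.COLOR_BGR2HSV)
a=np.radians(6.15);u=np.array([np.cos(a),np.sin(a)]);v=np.array([-u[1],u[0]]);D=np.array([.5698,.02])
print("exp edge row",proj("wrist",[np.r_[D+v*.05,.024],np.r_[D-v*.05,.024]],o))
for x in(220,230,240,250,320,340): print(x,h[134:158,x,2].tolist())
print("exp knob",proj("wrist",[np.r_[D+u*.056+v*.08,.086],np.r_[D+u*.056+v*.08,.05]],o))
m=((h[...,0]<6)|(h[...,0]>172))&(h[...,1]>150);k,l,st,ce=cv2.connectedComponentsWithStats(m.astype(np.uint8));print([(st[i].tolist(),ce[i].round(1).tolist()) for i in range(1,k) if st[i][4]>30])
t=bot.read_camera("top")[:,:,::-1];cv2.imwrite("pics/t7.png",t);h=cv2.cvtColor(t,cv2.COLOR_BGR2HSV)
m=((h[...,0]<6)|(h[...,0]>174))&(h[...,1]>200)&(h[...,2]>110);k,l,st,ce=cv2.connectedComponentsWithStats(m.astype(np.uint8));print([(st[i].tolist(),ce[i].round(1).tolist()) for i in range(1,k) if st[i][4]>8])
t=bot.read_camera("scene")[:,:,::-1];cv2.imwrite("pics/s7.png",t)
K=np.array([.6222,.1072])-D;print("knob0 dock",K@u,K@v)
E
```

```text
exp edge row [[226.08649411 140.08089942]
 [332.78031149 139.96331697]]
220 [151, 149, 153, 147, 137, 117, 139, 221, 222, 224, 223, 222, 217, 207, 202, 187, 151, 186, 237, 247, 253, 253, 252, 251]
230 [151, 152, 153, 147, 138, 116, 216, 220, 222, 222, 223, 224, 223, 218, 208, 190, 153, 185, 237, 247, 253, 253, 252, 251]
240 [152, 152, 153, 146, 140, 114, 141, 216, 219, 221, 222, 222, 224, 224, 224, 205, 153, 183, 236, 247, 252, 252, 252, 251]
250 [152, 149, 151, 143, 138, 116, 218, 218, 217, 218, 219, 221, 222, 223, 224, 208, 154, 181, 236, 246, 252, 252, 252, 251]
320 [254, 230, 152, 139, 137, 114, 140, 218, 221, 220, 217, 216, 221, 222, 219, 198, 149, 177, 240, 247, 252, 252, 252, 252]
340 [143, 147, 146, 137, 133, 113, 142, 219, 217, 216, 217, 219, 222, 224, 228, 215, 147, 173, 239, 247, 251, 251, 252, 253]
exp knob [[163.07752261  59.48261431]
 [179.81572265  69.56553433]]
[([150, 39, 39, 34, 834], [168.7, 55.7])]
[([266, 144, 5, 7, 28], [267.6, 146.6])]
knob0 dock 0.061440318206144505 0.08108444547955981
```

The tray sits about 10 mm short of the edge, square and centred, inside the -15..0 window, and has been released. The knob is near dock (61,81), so q≈0.07. I'll push it with the closed fingers, which lie along the 45° direction, following the arc by translation only.

```bash
cat >> h.py <<'E'
a=np.radians(6.15);U=np.array([np.cos(a),np.sin(a)]);Vv=np.array([-U[1],U[0]]);D=np.array([.5698,.02])
def dw(x,y,z): return np.r_[D+U*x+Vv*y,z]
def rod(q,s): # rod centre for knob at q, s = distance behind knob centre
    k=np.array([.056+.08*np.sin(q),.08*np.cos(q)])+s*np.array([-1,1])/2**.5;return k
E
python3 - <<'E'
from h import *
o=bot.get_obs();s=rod(.07,.040);print(s);go(dw(*s,.1326),51.15,o)
# increments in the yaw-51.15 tool frame from the start pose (tool x = dock(.707,.707), tool y = dock(.707,-.707))
for q in(.07,.2,.35,.5,.65,.8,.95,1.1,1.25,1.4,1.55,1.65):
    d=rod(q,.023)-s;print(q,"dx",round((d[0]+d[1])/2**.5/.2,3),"dy",round((d[0]-d[1])/2**.5/.2,3))
E
```

```text
[0.03331116 0.10808835]
now [0.5089 0.0135 0.1334] yaw 6.09 d [ 0.472 -0.541  0.004] rz -0.1252
0.07 dx 0.0 dy 0.085
0.2 dx 0.031 dy 0.126
0.35 dx 0.061 dy 0.179
0.5 dx 0.082 dy 0.235
0.65 dx 0.094 dy 0.293
0.8 dx 0.098 dy 0.353
0.95 dx 0.093 dy 0.413
1.1 dx 0.078 dy 0.471
1.25 dx 0.056 dy 0.527
1.4 dx 0.025 dy 0.578
1.55 dx -0.013 dy 0.624
1.65 dx -0.042 dy 0.652
```

Call:
step_arm --increments '[{"gripper": 1,"dx": 0.2,"dy": -0.25,"dz": 0,"rx": 0,"ry": 0,"rz": -0.07},{"gripper": 1,"dx": 0.47,"dy": -0.54,"dz": 0,"rx": 0,"ry": 0,"rz": -0.07},{"gripper": 1,"dx": 0.47,"dy": -0.54,"dz": 0,"rx": 0,"ry": 0,"rz": -0.07},{"gripper": 1,"dx": 0.47,"dy": -0.54,"dz": 0,"rx": 0,"ry": 0,"rz": -0.07},{"gripper": 1,"dx": 0.47,"dy": -0.54,"dz": 0,"rx": 0,"ry": 0,"rz": -0.07}]'

```text
time_s: 12.15
tool_pos: [0.5931, 0.1342, 0.1339]
eef_rot: [[0.851, 0.525, 0.001], [0.525, -0.851, 0.001], [0.001, -0.001, -1.0]]
contact_force: [0.0, -0.3, -0.9]
finger_gap: 0.0008
gripper_force: 0.0
```

Call:
step_arm --increments '[{"gripper": 1,"dx": 0,"dy": 0,"dz": 0,"rx": 0,"ry": 0,"rz": -0.0552},{"gripper": 1,"dx": 0,"dy": 0,"dz": 0,"rx": 0,"ry": 0,"rz": -0.0552},{"gripper": 1,"dx": 0,"dy": 0,"dz": 0,"rx": 0,"ry": 0,"rz": -0.0552},{"gripper": 1,"dx": 0,"dy": 0,"dz": 0,"rx": 0,"ry": 0,"rz": -0.0552},{"gripper": 1,"dx": 0,"dy": 0,"dz": 0,"rx": 0,"ry": 0,"rz": -0.0552}]'

```text
time_s: 12.57
tool_pos: [0.591, 0.1302, 0.134]
eef_rot: [[0.63, 0.776, -0.001], [0.776, -0.63, -0.0], [-0.001, -0.0, -1.0]]
contact_force: [-0.6, 0.0, -0.0]
finger_gap: 0.0004
gripper_force: 0.0
```

```bash
python3 - <<'E'
from h import *
import pickle
o=bot.get_obs();im=bot.read_camera("wrist")[:,:,::-1];pickle.dump(o,open("w8.pkl","wb"));cv2.imwrite("pics/w8.png",im)
h=cv2.cvtColor(im,cv2.COLOR_BGR2HSV)
go(dw(*rod(.07,.040),.038),51.15,o);print(o["finger_gap"])
m=((h[...,0]<6)|(h[...,0]>172))&(h[...,1]>150);k,l,st,ce=cv2.connectedComponentsWithStats(m.astype(np.uint8));print([(st[i].tolist(),ce[i].round(1).tolist()) for i in range(1,k) if st[i][4]>100])
q=.07;K=(.056+.08*np.sin(q),.08*np.cos(q));print("exp top/bottom",proj("wrist",[dw(*K,.086),dw(*K,.048)],o))
# scene check of fingertips: reported tip vs black gripper
print("exp real tip scene",proj("scene",[o["tool_pos"]+[0,0,.02]]))
E
```

```text
now [0.591  0.1302 0.134 ] yaw 50.92 d [ 0.004 -0.002  0.48 ] rz -0.0006
0.0004210816696661642
[([313, 199, 24, 30, 498], [324.3, 214.0])]
exp top/bottom [[328.40689712 220.32774698]
 [321.94995963 208.37360465]]
exp real tip scene [[332.49509389 215.71889768]]
```

Call:
step_arm --increments '[{"gripper": 1,"dx": 0,"dy": 0,"dz": 0.1,"rx": 0,"ry": 0,"rz": 0},{"gripper": 1,"dx": 0,"dy": 0,"dz": 0.25,"rx": 0,"ry": 0,"rz": 0},{"gripper": 1,"dx": 0,"dy": 0,"dz": 0.38,"rx": 0,"ry": 0,"rz": 0},{"gripper": 1,"dx": 0,"dy": 0,"dz": 0.47,"rx": 0,"ry": 0,"rz": 0},{"gripper": 1,"dx": 0,"dy": 0,"dz": 0.47,"rx": 0,"ry": 0,"rz": 0}]'

```text
time_s: 13.03
tool_pos: [0.5874, 0.1301, 0.0354]
eef_rot: [[0.629, 0.777, -0.009], [0.777, -0.629, -0.001], [-0.006, -0.006, -1.0]]
contact_force: [-1.4, 0.0, -1.2]
finger_gap: 0.0002
gripper_force: 0.0
```

Call:
step_arm --increments '[{"gripper": 1,"dx": 0,"dy": 0.03,"dz": 0,"rx": 0,"ry": 0,"rz": 0},{"gripper": 1,"dx": 0,"dy": 0.06,"dz": 0,"rx": 0,"ry": 0,"rz": 0},{"gripper": 1,"dx": 0,"dy": 0.085,"dz": 0,"rx": 0,"ry": 0,"rz": 0},{"gripper": 1,"dx": 0.015,"dy": 0.105,"dz": 0,"rx": 0,"ry": 0,"rz": 0},{"gripper": 1,"dx": 0.031,"dy": 0.126,"dz": 0,"rx": 0,"ry": 0,"rz": 0}]'

```text
time_s: 13.45
tool_pos: [0.6167, 0.1197, 0.0421]
eef_rot: [[0.628, 0.778, 0.003], [0.778, -0.628, 0.001], [0.002, 0.002, -1.0]]
contact_force: [-0.4, 0.3, 1.5]
finger_gap: 0.0006
gripper_force: 0.8
```

Call:
step_arm --increments '[{"gripper": 1,"dx": 0.018,"dy": 0.03,"dz": 0,"rx": 0,"ry": 0,"rz": 0},{"gripper": 1,"dx": 0.03,"dy": 0.053,"dz": 0,"rx": 0,"ry": 0,"rz": 0},{"gripper": 1,"dx": 0.042,"dy": 0.081,"dz": 0,"rx": 0,"ry": 0,"rz": 0},{"gripper": 1,"dx": 0.051,"dy": 0.109,"dz": 0,"rx": 0,"ry": 0,"rz": 0},{"gripper": 1,"dx": 0.063,"dy": 0.167,"dz": 0,"rx": 0,"ry": 0,"rz": 0}]'

```text
time_s: 13.87
tool_pos: [0.6487, 0.1093, 0.04]
eef_rot: [[0.626, 0.779, -0.001], [0.779, -0.626, 0.0], [-0.0, -0.001, -1.0]]
contact_force: [-0.9, 2.9, 0.6]
finger_gap: 0.0004
gripper_force: 1.0
```

```bash
python3 - <<'E'
from h import *
import pickle
o=bot.get_obs();im=bot.read_camera("wrist")[:,:,::-1];pickle.dump(o,open("w9.pkl","wb"));cv2.imwrite("pics/w9.png",im)
h=cv2.cvtColor(im,cv2.COLOR_BGR2HSV)
P=o["tool_pos"][:2]-D;print("tcp dock",P@U,P@Vv,o["tool_pos"],o["contact_force"],"exp",rod(.65,.023))
m=((h[...,0]<6)|(h[...,0]>172))&(h[...,1]>150);k,l,st,ce=cv2.connectedComponentsWithStats(m.astype(np.uint8));print([(st[i].tolist(),ce[i].round(1).tolist()) for i in range(1,k) if st[i][4]>100])
for q in(.3,.5,.65):
  K=(.056+.08*np.sin(q),.08*np.cos(q));print(q,proj("wrist",[dw(*K,.086),dw(*K,.048)],o).round().tolist())
E
```

```text
tcp dock 0.08799702418771894 0.08036364995799194 [0.64868109 0.10932842 0.04003128] [-0.87013882  2.93894372  0.5608768 ] exp [0.08815146 0.07995016]
[]
0.3 [[272.0, 293.0], [273.0, 261.0]]
0.5 [[301.0, 282.0], [297.0, 252.0]]
0.65 [[325.0, 277.0], [316.0, 248.0]]
```

Call:
step_arm --increments '[{"gripper": 1,"dx": 0.004,"dy": 0.03,"dz": 0,"rx": 0,"ry": 0,"rz": 0},{"gripper": 1,"dx": 0.004,"dy": 0.06,"dz": 0,"rx": 0,"ry": 0,"rz": 0},{"gripper": 1,"dx": 0.002,"dy": 0.09,"dz": 0,"rx": 0,"ry": 0,"rz": 0},{"gripper": 1,"dx": -0.001,"dy": 0.12,"dz": 0,"rx": 0,"ry": 0,"rz": 0},{"gripper": 1,"dx": -0.016,"dy": 0.178,"dz": 0,"rx": 0,"ry": 0,"rz": 0}]'

```text
time_s: 14.33
tool_pos: [0.6744, 0.0844, 0.0402]
eef_rot: [[0.626, 0.779, -0.001], [0.779, -0.626, 0.001], [0.0, -0.001, -1.0]]
contact_force: [-0.1, 3.0, 1.0]
finger_gap: 0.0004
gripper_force: 1.2
```

Call:
step_arm --increments '[{"gripper": 1,"dx": -0.011,"dy": 0.028,"dz": 0,"rx": 0,"ry": 0,"rz": 0},{"gripper": 1,"dx": -0.022,"dy": 0.056,"dz": 0,"rx": 0,"ry": 0,"rz": 0},{"gripper": 1,"dx": -0.037,"dy": 0.082,"dz": 0,"rx": 0,"ry": 0,"rz": 0},{"gripper": 1,"dx": -0.053,"dy": 0.107,"dz": 0,"rx": 0,"ry": 0,"rz": 0},{"gripper": 1,"dx": -0.053,"dy": 0.107,"dz": 0,"rx": 0,"ry": 0,"rz": 0}]'

```text
time_s: 14.75
tool_pos: [0.6849, 0.0609, 0.0404]
eef_rot: [[0.628, 0.778, 0.0], [0.778, -0.628, -0.0], [-0.0, 0.0, -1.0]]
contact_force: [-0.4, 0.0, 0.4]
finger_gap: 0.0001
gripper_force: 0.3
```

```bash
python3 - <<'E'
from h import *
o=bot.get_obs();P=o["tool_pos"][:2]-D;print("tcp dock",P@U,P@Vv,o["tool_pos"],o["contact_force"],"exp",rod(1.4,.023),rod(1.65,.023))
t=bot.read_camera("top")[:,:,::-1];h=cv2.cvtColor(t,cv2.COLOR_BGR2HSV);cv2.imwrite("pics/t8.png",t)
m=((h[...,0]<6)|(h[...,0]>174))&(h[...,1]>200)&(h[...,2]>110);k,l,st,ce=cv2.connectedComponentsWithStats(m.astype(np.uint8));print([(st[i].tolist(),ce[i].round(1).tolist()) for i in range(1,k) if st[i][4]>3])
for q in(1.2,1.4,1.65): print(q,proj("top",[dw(.056+.08*np.sin(q),.08*np.cos(q),.07)]))
E
```

```text
tcp dock 0.11885811252254938 0.02829491929993055 [0.68494278 0.06086556 0.04038991] [-0.40779633  0.01890154  0.37574537] exp [0.11857252 0.02986083] [0.11948575 0.00993378]
[]
1.2 [[281.18216499 125.7524643 ]]
1.4 [[285.62450195 124.14678377]]
1.65 [[291.52290359 123.34331554]]
```

Call:
step_arm --increments '[{"gripper": 1,"dx": -0.019,"dy": 0.023,"dz": 0,"rx": 0,"ry": 0,"rz": 0},{"gripper": 1,"dx": -0.038,"dy": 0.046,"dz": 0,"rx": 0,"ry": 0,"rz": 0},{"gripper": 1,"dx": -0.053,"dy": 0.06,"dz": 0,"rx": 0,"ry": 0,"rz": 0},{"gripper": 1,"dx": -0.067,"dy": 0.074,"dz": 0,"rx": 0,"ry": 0,"rz": 0},{"gripper": 1,"dx": -0.067,"dy": 0.08,"dz": 0,"rx": 0,"ry": 0,"rz": 0}]'

```text
time_s: 15.22
tool_pos: [0.6874, 0.0435, 0.0403]
eef_rot: [[0.627, 0.779, -0.003], [0.779, -0.627, 0.003], [0.001, -0.004, -1.0]]
contact_force: [-7.2, 11.3, 4.1]
finger_gap: 0.0005
gripper_force: 6.2
```

Call:
step_arm --increments '[{"gripper": 1,"dx": -0.005,"dy": 0.005,"dz": 0,"rx": 0,"ry": 0,"rz": 0},{"gripper": 1,"dx": -0.01,"dy": 0.01,"dz": 0,"rx": 0,"ry": 0,"rz": 0},{"gripper": 1,"dx": -0.01,"dy": 0.01,"dz": 0,"rx": 0,"ry": 0,"rz": 0}]'

```text
time_s: 15.47
tool_pos: [0.6875, 0.0425, 0.0403]
eef_rot: [[0.626, 0.78, -0.003], [0.78, -0.626, 0.005], [0.002, -0.006, -1.0]]
contact_force: [-5.9, 12.6, 3.6]
finger_gap: 0.0002
gripper_force: 6.7
```

Call:
step_arm --increments '[{"gripper": 1,"dx": -0.008,"dy": 0.01,"dz": 0,"rx": 0,"ry": 0,"rz": 0},{"gripper": 1,"dx": -0.015,"dy": 0.018,"dz": 0,"rx": 0,"ry": 0,"rz": 0},{"gripper": 1,"dx": -0.015,"dy": 0.018,"dz": 0,"rx": 0,"ry": 0,"rz": 0}]'

```text
time_s: 15.72
tool_pos: [0.688, 0.0392, 0.0403]
eef_rot: [[0.626, 0.78, -0.004], [0.78, -0.626, 0.007], [0.003, -0.007, -1.0]]
contact_force: [-7.7, 15.5, 5.7]
finger_gap: 0.0008
gripper_force: 8.2
```

Call:
step_arm --increments '[{"gripper": 1,"dx": -0.01,"dy": 0.013,"dz": 0,"rx": 0,"ry": 0,"rz": 0},{"gripper": 1,"dx": -0.015,"dy": 0.02,"dz": 0,"rx": 0,"ry": 0,"rz": 0},{"gripper": 1,"dx": -0.015,"dy": 0.02,"dz": 0,"rx": 0,"ry": 0,"rz": 0}]'

```text
time_s: 15.97
tool_pos: [0.6883, 0.0373, 0.0402]
eef_rot: [[0.625, 0.78, -0.006], [0.78, -0.625, 0.01], [0.004, -0.011, -1.0]]
contact_force: [-9.7, 25.0, 8.5]
finger_gap: 0.0003
gripper_force: 12.3
```

```bash
python3 - <<'E'
from h import *
o=bot.get_obs();P=o["tool_pos"][:2]-D;print("tcp dock",P@U,P@Vv,o["tool_pos"],o["contact_force"],o["wrist_torque"])
E
```

```text
tcp dock 0.11967372768652905 0.004504867863884944 [0.68830237 0.0372998  0.04020935] [-9.70741628 24.95781694  8.48653545] [4.0139521  1.43618761 0.22007668]
```

Call:
step_arm --increments '[{"gripper": 1,"dx": 0.02,"dy": -0.08,"dz": 0,"rx": 0,"ry": 0,"rz": 0},{"gripper": 1,"dx": 0.03,"dy": -0.15,"dz": 0,"rx": 0,"ry": 0,"rz": 0},{"gripper": 1,"dx": 0.03,"dy": -0.15,"dz": -0.1,"rx": 0,"ry": 0,"rz": 0},{"gripper": 1,"dx": 0.03,"dy": -0.15,"dz": -0.3,"rx": 0,"ry": 0,"rz": 0},{"gripper": 1,"dx": 0.03,"dy": -0.15,"dz": -0.5,"rx": 0,"ry": 0,"rz": 0}]'

```text
time_s: 16.38
tool_pos: [0.6695, 0.0523, 0.139]
eef_rot: [[0.627, 0.779, -0.005], [0.779, -0.627, -0.001], [-0.004, -0.003, -1.0]]
contact_force: [0.8, -0.3, 0.1]
finger_gap: 0.0006
gripper_force: 0.0
```

Call:
step_arm --increments '[{"gripper": 1,"dx": -0.5,"dy": -0.2,"dz": -0.2,"rx": 0,"ry": 0,"rz": 0.08},{"gripper": 1,"dx": -0.5,"dy": -0.2,"dz": -0.2,"rx": 0,"ry": 0,"rz": 0.08},{"gripper": 1,"dx": -0.5,"dy": -0.2,"dz": -0.2,"rx": 0,"ry": 0,"rz": 0.08},{"gripper": 1,"dx": -0.5,"dy": -0.2,"dz": -0.2,"rx": 0,"ry": 0,"rz": 0.08},{"gripper": 1,"dx": -0.5,"dy": -0.2,"dz": -0.2,"rx": 0,"ry": 0,"rz": 0.08}]'

```text
time_s: 16.8
tool_pos: [0.5775, -0.0017, 0.182]
eef_rot: [[0.927, 0.375, 0.003], [0.375, -0.927, -0.002], [0.002, 0.002, -1.0]]
contact_force: [0.7, 0.1, 0.6]
finger_gap: 0.0007
gripper_force: 0.0
```

Call:
step_arm --increments '[{"gripper": 1,"dx": 0,"dy": 0,"dz": 0,"rx": 0,"ry": 0,"rz": 0.04},{"gripper": 1,"dx": 0,"dy": 0,"dz": 0,"rx": 0,"ry": 0,"rz": 0.04},{"gripper": 1,"dx": 0,"dy": 0,"dz": 0,"rx": 0,"ry": 0,"rz": 0.04},{"gripper": 1,"dx": 0,"dy": 0,"dz": 0,"rx": 0,"ry": 0,"rz": 0.04},{"gripper": 1,"dx": 0,"dy": 0,"dz": 0,"rx": 0,"ry": 0,"rz": 0.04}]'

```text
time_s: 17.22
tool_pos: [0.5779, 0.0001, 0.1799]
eef_rot: [[0.99, 0.144, -0.001], [0.144, -0.99, -0.0], [-0.001, 0.0, -1.0]]
contact_force: [-0.7, 0.1, 0.2]
finger_gap: 0.0006
gripper_force: 0.0
```

```bash
cat > chk.py <<'E'
from h import *
import sys
o=bot.get_obs();im=bot.read_camera("wrist")[:,:,::-1];cv2.imwrite(f"pics/{sys.argv[1]}.png",im);h=cv2.cvtColor(im,cv2.COLOR_BGR2HSV)
P=o["tool_pos"][:2]-D;R=o["eef_rot"];print("tcp dock",P@U,P@Vv,o["tool_pos"],"yaw",np.degrees(np.arctan2(R[1,0],R[0,0])),o["contact_force"])
m=((h[...,0]<6)|(h[...,0]>172))&(h[...,1]>150);k,l,st,ce=cv2.connectedComponentsWithStats(m.astype(np.uint8))
for i in range(1,k):
    if st[i][4]>100:
        q=plane("wrist",[ce[i]],.067,o)[0,:2]-D;x,y=q@U,q@Vv;print("red",st[i],ce[i],"dock",x,y,"q",np.arctan2(x-.056,y),"r",np.hypot(x-.056,y))
print("exp",proj("wrist",[dw(.056+.08*np.sin(1.65),.08*np.cos(1.65),.067),dw(.056+.08*np.sin(1.5),.08*np.cos(1.5),.067)],o))
# profile along dock x at several y
for y in(.055,.035,-.035,-.055):
    xs=np.arange(-.03,.025,.001);px=proj("wrist",[dw(x,y,.025) for x in xs],o)
    if (px<0).any() or (px[:,0]>559).any() or (px[:,1]>235).any(): print(y,"out",px[0],px[-1]);continue
    print(y,[tuple(int(h[int(round(b)),int(round(a_)),c]) for c in(1,2)) for a_,b in px][::2])
E
python3 chk.py w10
```

```text
tcp dock 0.005893373656012982 -0.020630942809573796 [5.77869685e-01 1.19159178e-04 1.79928805e-01] yaw 8.279267058531742 [-0.69797158  0.07985737  0.18084945]
red [251  45  20  28 435] [260.5954023   58.57241379] dock 0.13773953044490636 0.0007433809621316431 q 1.5617020677006435 r 0.08174291071774135
exp [[268.47758804  61.3558654 ]
 [255.03926864  60.73462539]]
0.055 [(79, 246), (67, 252), (56, 254), (52, 254), (55, 254), (56, 254), (58, 253), (60, 253), (55, 254), (53, 254), (55, 254), (67, 252), (65, 252), (62, 253), (78, 246), (96, 162), (120, 144), (124, 158), (126, 158), (127, 163), (122, 178), (110, 252), (126, 235), (130, 215), (127, 162), (128, 158), (125, 159), (123, 151)]
0.035 [(80, 243), (76, 247), (75, 248), (71, 250), (73, 248), (71, 249), (75, 248), (76, 247), (72, 250), (71, 250), (71, 249), (80, 245), (78, 246), (75, 247), (82, 244), (95, 191), (122, 134), (123, 145), (130, 206), (95, 254), (94, 255), (95, 255), (129, 213), (118, 108), (117, 105), (122, 109), (124, 146), (126, 146)]
-0.035 [(63, 252), (57, 254), (50, 254), (57, 254), (62, 253), (58, 253), (59, 253), (59, 253), (61, 253), (64, 252), (65, 252), (69, 251), (59, 253), (61, 253), (71, 250), (95, 191), (113, 131), (123, 151), (127, 150), (125, 153), (126, 154), (128, 155), (129, 154), (125, 151), (124, 152), (123, 114), (125, 114), (125, 114)]
-0.055 [(76, 248), (79, 244), (77, 247), (75, 248), (76, 247), (74, 248), (75, 249), (71, 250), (71, 250), (73, 249), (74, 249), (86, 236), (84, 241), (80, 244), (82, 242), (96, 191), (125, 143), (126, 146), (128, 146), (125, 149), (127, 153), (127, 151), (126, 148), (125, 145), (127, 148), (127, 149), (127, 155), (130, 153)]
```

The tray edge is now flush with the board edge, with no gap at four stations. The knob reads q≈1.56 from one view, so I'll cross-check with the other cameras before trusting it.

```bash
cat > knob.py <<'E'
from h import *
def blob(n,im,box=None):
    h=cv2.cvtColor(im,cv2.COLOR_BGR2HSV);m=(((h[...,0]<6)|(h[...,0]>172))&(h[...,1]>170)&(h[...,2]>80)).astype(np.uint8)
    k,l,st,ce=cv2.connectedComponentsWithStats(m)
    return [(st[i].tolist(),ce[i].round(1).tolist()) for i in range(1,k) if 8<st[i][4]<900]
o=bot.get_obs()
for n in("scene","top","wrist"):
    im=bot.read_camera(n)[:,:,::-1];cv2.imwrite(f"pics/k_{n}.png",im);b=blob(n,im);print(n)
    for st,c in b:
        q=plane(n,[c],.067,o)[0,:2]-D;x,y=q@U,q@Vv
        if np.hypot(x-.056,y)<.12: print(st,c,"dock",round(x,4),round(y,4),"q",np.arctan2(x-.056,y).round(3),"r",np.hypot(x-.056,y).round(4))
E
python3 knob.py; python3 - <<'E'
from knob import *
E
python3 - <<'E'
from h import *
# starting pictures, same measure
for n,c in(("scene",(328.46,250.9)),("top",(267.7,146.8))):
    q=plane(n,[c],.067)[0,:2]-D;print(n,q@U,q@Vv)
E
```

```text
scene
[318, 278, 6, 15, 78] [320.6, 284.9] dock 0.1355 0.0019 q 1.547 r 0.0795
top
wrist
[251, 46, 19, 27, 371] [261.1, 58.8] dock 0.1376 0.0002 q 1.568 r 0.0816
scene
[318, 278, 6, 15, 78] [320.5, 284.8] dock 0.1351 0.0018 q 1.548 r 0.0792
top
wrist
[251, 46, 19, 27, 374] [260.9, 58.9] dock 0.1376 0.0001 q 1.569 r 0.0816
scene 0.0611056037574149 0.08090358557761966
top 0.061800530914489206 0.08131533748376514
```

Scene and wrist agree on q≈1.55, so the lever is about 0.1 rad short of home. I'll push again, straight along dock -y, with the closed fingers squarely behind the knob.

```bash
python3 - <<'E'
from h import *
go(dw(.136,.045,.16),6.15);go(dw(.136,.045,.04),6.15);print(bot.get_obs()["joints"].round(2))
E
```

```text
now [5.777e-01 2.000e-04 1.803e-01] yaw 8.02 d [ 0.661 -0.306  0.102] rz 0.0052
now [5.777e-01 2.000e-04 1.803e-01] yaw 8.02 d [ 0.661 -0.306  0.702] rz 0.0052
[-0.14  0.13  1.68 -0.    1.34  1.29]
```

Call:
step_arm --increments '[{"gripper": 1,"dx": 0.3,"dy": -0.15,"dz": 0,"rx": 0,"ry": 0,"rz": 0.0052},{"gripper": 1,"dx": 0.5,"dy": -0.25,"dz": 0.05,"rx": 0,"ry": 0,"rz": 0.0052},{"gripper": 1,"dx": 0.66,"dy": -0.306,"dz": 0.1,"rx": 0,"ry": 0,"rz": 0.0052},{"gripper": 1,"dx": 0.66,"dy": -0.306,"dz": 0.1,"rx": 0,"ry": 0,"rz": 0.0052},{"gripper": 1,"dx": 0.66,"dy": -0.306,"dz": 0.1,"rx": 0,"ry": 0,"rz": 0.0052}]'

```text
time_s: 17.98
tool_pos: [0.7017, 0.0817, 0.1575]
eef_rot: [[0.994, 0.109, -0.002], [0.109, -0.994, 0.001], [-0.002, -0.001, -1.0]]
contact_force: [-0.3, 0.5, -0.1]
finger_gap: 0.0
gripper_force: 0.0
```

Call:
step_arm --increments '[{"gripper": 1,"dx": 0,"dy": 0,"dz": 0.15,"rx": 0,"ry": 0,"rz": 0},{"gripper": 1,"dx": 0,"dy": 0,"dz": 0.35,"rx": 0,"ry": 0,"rz": 0},{"gripper": 1,"dx": 0,"dy": 0,"dz": 0.5,"rx": 0,"ry": 0,"rz": 0},{"gripper": 1,"dx": 0,"dy": 0,"dz": 0.6,"rx": 0,"ry": 0,"rz": 0},{"gripper": 1,"dx": 0,"dy": 0,"dz": 0.6,"rx": 0,"ry": 0,"rz": 0}]'

```text
time_s: 18.4
tool_pos: [0.6947, 0.0786, 0.0338]
eef_rot: [[0.994, 0.106, -0.011], [0.106, -0.994, -0.0], [-0.011, -0.001, -1.0]]
contact_force: [-1.3, -0.1, -0.4]
finger_gap: 0.0004
gripper_force: 0.0
```

```bash
python3 - <<'E'
from h import *
o=bot.get_obs();print(o["contact_force"]);go(dw(.136,.022,.04),6.15,o)
E
```

```text
[-1.31893889 -0.13807003 -0.40121633]
now [0.6947 0.0786 0.0338] yaw 6.11 d [ 0.028  0.114 -0.031] rz -0.0001
```

Call:
step_arm --increments '[{"gripper": 1,"dx": 0,"dy": 0.04,"dz": 0,"rx": 0,"ry": 0,"rz": 0},{"gripper": 1,"dx": 0,"dy": 0.08,"dz": 0,"rx": 0,"ry": 0,"rz": 0},{"gripper": 1,"dx": 0,"dy": 0.1,"dz": 0,"rx": 0,"ry": 0,"rz": 0},{"gripper": 1,"dx": 0,"dy": 0.12,"dz": 0,"rx": 0,"ry": 0,"rz": 0},{"gripper": 1,"dx": 0,"dy": 0.13,"dz": 0,"rx": 0,"ry": 0,"rz": 0}]'

```text
time_s: 18.82
tool_pos: [0.7044, 0.0522, 0.0428]
eef_rot: [[0.994, 0.105, 0.004], [0.105, -0.994, 0.0], [0.004, 0.0, -1.0]]
contact_force: [0.1, 1.2, 2.3]
finger_gap: 0.0003
gripper_force: 1.2
```

```bash
cat > pk.py <<'E'
from h import *
o=bot.get_obs();P=o["tool_pos"][:2]-D;print("tcp dock",(P@U).round(4),(P@Vv).round(4),o["tool_pos"],o["contact_force"].round(1))
E
python3 pk.py; python3 knob.py
```

```text
tcp dock 0.1372 0.0176 [0.70437422 0.05219142 0.04276919] [0.1 1.2 2.3]
scene
[318, 280, 7, 14, 65] [320.4, 286.5] dock 0.139 -0.0013 q 1.586 r 0.083
top
wrist
[303, 236, 13, 3, 24] [309.2, 237.5] dock 0.1506 0.0008 q 1.562 r 0.0946
```

Call:
step_arm --increments '[{"gripper": 1,"dx": 0,"dy": 0.01,"dz": 0,"rx": 0,"ry": 0,"rz": 0},{"gripper": 1,"dx": 0,"dy": 0.02,"dz": 0,"rx": 0,"ry": 0,"rz": 0},{"gripper": 1,"dx": 0,"dy": 0.02,"dz": 0,"rx": 0,"ry": 0,"rz": 0}]'

```text
time_s: 19.22
tool_pos: [0.7034, 0.0506, 0.0409]
eef_rot: [[0.994, 0.107, 0.001], [0.107, -0.994, 0.002], [0.001, -0.002, -1.0]]
contact_force: [-0.9, 4.2, 3.4]
finger_gap: 0.0005
gripper_force: 2.6
```

Call:
step_arm --increments '[{"gripper": 1,"dx": 0,"dy": 0.01,"dz": 0,"rx": 0,"ry": 0,"rz": 0},{"gripper": 1,"dx": 0,"dy": 0.02,"dz": 0,"rx": 0,"ry": 0,"rz": 0},{"gripper": 1,"dx": 0,"dy": 0.02,"dz": 0,"rx": 0,"ry": 0,"rz": 0}]'

```text
time_s: 19.47
tool_pos: [0.7037, 0.0488, 0.041]
eef_rot: [[0.994, 0.107, 0.0], [0.107, -0.994, 0.005], [0.001, -0.005, -1.0]]
contact_force: [-1.0, 10.5, 3.8]
finger_gap: 0.0004
gripper_force: 5.7
```

```bash
python3 pk.py; python3 knob.py
```

```text
tcp dock 0.1362 0.0143 [0.70365495 0.04883922 0.04098606] [-1.  10.5  3.8]
scene
[316, 281, 7, 13, 65] [319.3, 287.2] dock 0.1392 -0.0046 q 1.626 r 0.0833
top
wrist
[302, 236, 13, 3, 25] [308.2, 237.4] dock 0.1504 -0.0018 q 1.59 r 0.0944
```

Call:
step_arm --increments '[{"gripper": 1,"dx": 0,"dy": 0.01,"dz": 0,"rx": 0,"ry": 0,"rz": 0},{"gripper": 1,"dx": 0,"dy": 0.02,"dz": 0,"rx": 0,"ry": 0,"rz": 0},{"gripper": 1,"dx": 0,"dy": 0.02,"dz": 0,"rx": 0,"ry": 0,"rz": 0}]'

```text
time_s: 19.87
tool_pos: [0.7038, 0.0474, 0.041]
eef_rot: [[0.994, 0.108, 0.0], [0.108, -0.994, 0.008], [0.001, -0.008, -1.0]]
contact_force: [-0.9, 17.9, 4.3]
finger_gap: -0.0001
gripper_force: 9.2
```

Call:
step_arm --increments '[{"gripper": 1,"dx": 0,"dy": 0.01,"dz": 0,"rx": 0,"ry": 0,"rz": 0},{"gripper": 1,"dx": 0,"dy": 0.02,"dz": 0,"rx": 0,"ry": 0,"rz": 0},{"gripper": 1,"dx": 0,"dy": 0.02,"dz": 0,"rx": 0,"ry": 0,"rz": 0}]'

```text
time_s: 20.12
tool_pos: [0.7038, 0.0472, 0.041]
eef_rot: [[0.994, 0.109, -0.001], [0.109, -0.994, 0.013], [0.001, -0.013, -1.0]]
contact_force: [-2.0, 28.2, 5.9]
finger_gap: 0.0004
gripper_force: 14.4
```

```bash
python3 pk.py; python3 knob.py
```

```text
tcp dock 0.1361 0.0126 [0.70377664 0.04715734 0.04095911] [-2.  28.2  5.9]
scene
[316, 282, 7, 13, 66] [318.7, 287.6] dock 0.1394 -0.0064 q 1.648 r 0.0836
top
wrist
[301, 237, 13, 2, 20] [307.0, 237.6] dock 0.1503 -0.003 q 1.603 r 0.0943
```

The force climbs to 28 N with no further travel, and scene reads q≈1.65, so the lever is on its stop. I'll back off straight along +y and check.

Call:
step_arm --increments '[{"gripper": 1,"dx": 0,"dy": -0.04,"dz": 0,"rx": 0,"ry": 0,"rz": 0},{"gripper": 1,"dx": 0,"dy": -0.12,"dz": 0,"rx": 0,"ry": 0,"rz": 0},{"gripper": 1,"dx": 0,"dy": -0.2,"dz": 0,"rx": 0,"ry": 0,"rz": 0},{"gripper": 1,"dx": 0,"dy": -0.2,"dz": -0.15,"rx": 0,"ry": 0,"rz": 0},{"gripper": 1,"dx": 0,"dy": -0.2,"dz": -0.35,"rx": 0,"ry": 0,"rz": 0}]'

```text
time_s: 20.68
tool_pos: [0.6954, 0.0786, 0.1047]
eef_rot: [[0.994, 0.108, -0.012], [0.108, -0.994, -0.0], [-0.012, -0.001, -1.0]]
contact_force: [1.4, 1.4, -0.2]
finger_gap: 0.0003
gripper_force: 0.0
```

Call:
step_arm --increments '[{"gripper": 1,"dx": -0.25,"dy": 0,"dz": -0.2,"rx": 0,"ry": 0,"rz": 0},{"gripper": 1,"dx": -0.5,"dy": 0.1,"dz": -0.35,"rx": 0,"ry": 0,"rz": 0},{"gripper": 1,"dx": -0.7,"dy": 0.3,"dz": -0.35,"rx": 0,"ry": 0,"rz": 0},{"gripper": 1,"dx": -0.7,"dy": 0.3,"dz": -0.35,"rx": 0,"ry": 0,"rz": 0},{"gripper": 1,"dx": -0.7,"dy": 0.3,"dz": -0.35,"rx": 0,"ry": 0,"rz": 0}]'

```text
time_s: 21.1
tool_pos: [0.5641, 0.0002, 0.1818]
eef_rot: [[0.994, 0.105, -0.001], [0.105, -0.994, -0.002], [-0.001, 0.002, -1.0]]
contact_force: [1.0, -0.4, 0.8]
finger_gap: 0.0004
gripper_force: 0.0
```

Call:
step_arm --increments '[{"gripper": 1,"dx": 0,"dy": 0,"dz": 0,"rx": 0,"ry": 0,"rz": 0},{"gripper": 1,"dx": 0,"dy": 0,"dz": 0,"rx": 0,"ry": 0,"rz": 0},{"gripper": 1,"dx": 0,"dy": 0,"dz": 0,"rx": 0,"ry": 0,"rz": 0},{"gripper": 1,"dx": 0,"dy": 0,"dz": 0,"rx": 0,"ry": 0,"rz": 0}]'

```text
time_s: 21.43
tool_pos: [0.5678, 0.0034, 0.1796]
eef_rot: [[0.994, 0.107, -0.001], [0.107, -0.994, 0.0], [-0.001, -0.0, -1.0]]
contact_force: [0.1, -0.2, 0.2]
finger_gap: 0.0001
gripper_force: 0.0
```

```bash
python3 knob.py; python3 chk.py w11
```

```text
scene
[317, 279, 7, 14, 74] [319.9, 285.2] dock 0.1353 -0.0 q 1.571 r 0.0793
top
wrist
[252, 33, 19, 30, 429] [261.7, 47.3] dock 0.1378 -0.001 q 1.583 r 0.0818
tcp dock -0.004006364666733173 -0.01647691524211197 [0.56758189 0.0031887  0.17957593] yaw 6.145429376974908 [-0.06569958  0.79674489  0.18225958]
red [251  33  20  30 472] [261.09745763  46.95338983] dock 0.1377086947660382 -0.0005700703186904039 q 1.5777730759755833 r 0.08171068339291901
exp [[267.66138098  49.42547964]
 [254.07412288  49.35238344]]
0.055 [(79, 246), (66, 251), (58, 253), (50, 254), (55, 254), (56, 254), (58, 253), (60, 253), (54, 254), (52, 254), (54, 254), (65, 252), (66, 252), (62, 253), (75, 249), (95, 178), (112, 139), (121, 158), (124, 156), (123, 162), (124, 163), (122, 239), (101, 254), (110, 252), (125, 161), (123, 158), (125, 157), (124, 148)]
0.035 [(78, 244), (76, 245), (70, 250), (69, 251), (74, 249), (73, 249), (74, 248), (76, 247), (70, 250), (71, 249), (72, 249), (79, 244), (79, 245), (77, 246), (81, 243), (94, 177), (109, 129), (120, 144), (121, 165), (94, 254), (93, 254), (94, 255), (113, 251), (120, 117), (112, 105), (118, 108), (123, 145), (125, 145)]
-0.035 [(80, 243), (54, 254), (52, 254), (56, 254), (63, 253), (59, 253), (59, 253), (60, 253), (61, 253), (64, 252), (66, 252), (69, 251), (67, 252), (62, 253), (72, 250), (96, 191), (114, 132), (125, 153), (125, 151), (124, 154), (126, 154), (128, 158), (126, 154), (126, 154), (125, 151), (126, 138), (120, 115), (124, 115)]
-0.055 [(90, 232), (80, 244), (78, 246), (78, 246), (80, 243), (79, 245), (79, 245), (78, 246), (79, 246), (80, 245), (80, 244), (82, 244), (76, 248), (75, 248), (83, 242), (96, 164), (114, 125), (123, 147), (128, 147), (126, 148), (126, 150), (127, 151), (126, 148), (124, 146), (125, 145), (129, 148), (126, 154), (129, 152)]
```

```bash
python3 - <<'E'
from h import *
o=bot.get_obs();im=cv2.imread("pics/w11.png");h=cv2.cvtColor(im,cv2.COLOR_BGR2HSV)
m=((h[...,0]>17)&(h[...,0]<33)&(h[...,1]>150)&(h[...,2]>110));m[150:]=0
p=np.argwhere(m)[:,::-1].astype(float);print(len(p),p.min(0),p.max(0))
P=plane("wrist",p,.045,o)[:,:2]-D;x,y=P@U,P@Vv
for a0 in np.arange(.0,.15,.01):
    s=(x>a0)&(x<a0+.01)
    if s.sum()>3: print(a0.round(3),s.sum(),"y",y[s].min().round(4),y[s].max().round(4),"mid",((y[s].min()+y[s].max())/2).round(4))
# board far edge/side directions: right side edge & front edge at z=.024 from top0
s=(x>.08)&(x<.125);k=np.polyfit(x[s],y[s],1);print("slope",k[0],"-> q",np.pi/2-np.arctan(k[0]),"y at .056",np.polyval(k,.056))
E
```

```text
Traceback (most recent call last):
ValueError: zero-size array to reduction operation minimum which has no identity
```

```bash
python3 - <<'E'
from h import *
o=bot.get_obs();im=cv2.imread("pics/w11.png");h=cv2.cvtColor(im,cv2.COLOR_BGR2HSV)
for X in(.08,.1,.12):
    ys=np.arange(-.02,.021,.002);px=proj("wrist",[dw(X,y,.046) for y in ys],o).round().astype(int);print(X,[(round(float(y)*1000),)+tuple(map(int,h[b,a])) for y,(a,b) in zip(ys,px)])
E
```

```text
0.08 [(-20, 11, 127, 150), (-18, 11, 128, 135), (-16, 11, 131, 107), (-14, 11, 130, 108), (-12, 11, 129, 109), (-10, 12, 131, 109), (-8, 11, 127, 110), (-6, 17, 133, 192), (-4, 26, 97, 254), (-2, 27, 96, 255), (0, 26, 95, 255), (2, 27, 90, 255), (4, 27, 91, 255), (6, 27, 95, 255), (8, 14, 133, 171), (10, 11, 130, 141), (12, 11, 130, 141), (14, 11, 131, 140), (16, 11, 131, 144), (18, 11, 131, 152), (20, 11, 130, 151)]
0.1 [(-20, 12, 134, 103), (-18, 12, 134, 103), (-16, 11, 131, 103), (-14, 12, 132, 104), (-12, 12, 137, 104), (-10, 11, 130, 106), (-8, 15, 132, 145), (-6, 24, 112, 252), (-4, 26, 98, 255), (-2, 27, 95, 255), (0, 27, 93, 255), (2, 27, 91, 255), (4, 27, 94, 255), (6, 22, 119, 249), (8, 11, 131, 134), (10, 11, 130, 139), (12, 11, 129, 148), (14, 11, 130, 147), (16, 11, 130, 147), (18, 11, 129, 146), (20, 10, 131, 146)]
0.12 [(-20, 11, 135, 100), (-18, 10, 131, 101), (-16, 10, 133, 100), (-14, 12, 133, 100), (-12, 11, 133, 102), (-10, 11, 133, 102), (-8, 16, 136, 161), (-6, 24, 109, 253), (-4, 26, 97, 255), (-2, 27, 96, 255), (0, 27, 96, 255), (2, 27, 93, 255), (4, 26, 97, 255), (6, 22, 119, 249), (8, 10, 131, 134), (10, 11, 132, 137), (12, 11, 131, 146), (14, 11, 130, 145), (16, 11, 135, 144), (18, 11, 133, 144), (20, 11, 133, 144)]
```

The lever's own line reads q≈1.595 after release. I'll press it home once more and release slowly, to see whether it stays.

Call:
step_arm --increments '[{"gripper": 1,"dx": 0.3,"dy": -0.15,"dz": 0,"rx": 0,"ry": 0,"rz": 0},{"gripper": 1,"dx": 0.5,"dy": -0.25,"dz": 0.05,"rx": 0,"ry": 0,"rz": 0},{"gripper": 1,"dx": 0.7,"dy": -0.307,"dz": 0.1,"rx": 0,"ry": 0,"rz": 0},{"gripper": 1,"dx": 0.7,"dy": -0.307,"dz": 0.1,"rx": 0,"ry": 0,"rz": 0},{"gripper": 1,"dx": 0.7,"dy": -0.307,"dz": 0.1,"rx": 0,"ry": 0,"rz": 0}]'

```text
time_s: 22.05
tool_pos: [0.7021, 0.0815, 0.1557]
eef_rot: [[0.994, 0.109, -0.003], [0.109, -0.994, 0.001], [-0.003, -0.001, -1.0]]
contact_force: [-0.7, 0.9, -1.3]
finger_gap: 0.0004
gripper_force: 0.0
```

Call:
step_arm --increments '[{"gripper": 1,"dx": 0,"dy": 0,"dz": 0.15,"rx": 0,"ry": 0,"rz": 0},{"gripper": 1,"dx": 0,"dy": 0,"dz": 0.35,"rx": 0,"ry": 0,"rz": 0},{"gripper": 1,"dx": 0,"dy": 0,"dz": 0.5,"rx": 0,"ry": 0,"rz": 0},{"gripper": 1,"dx": 0,"dy": 0,"dz": 0.6,"rx": 0,"ry": 0,"rz": 0},{"gripper": 1,"dx": 0,"dy": 0,"dz": 0.6,"rx": 0,"ry": 0,"rz": 0}]'

```text
time_s: 22.47
tool_pos: [0.6948, 0.0784, 0.0333]
eef_rot: [[0.994, 0.106, -0.011], [0.106, -0.994, -0.0], [-0.011, -0.001, -1.0]]
contact_force: [-1.2, 0.9, -2.0]
finger_gap: 0.0007
gripper_force: 0.0
```

Call:
step_arm --increments '[{"gripper": 1,"dx": 0,"dy": 0.04,"dz": 0,"rx": 0,"ry": 0,"rz": 0},{"gripper": 1,"dx": 0,"dy": 0.08,"dz": 0,"rx": 0,"ry": 0,"rz": 0},{"gripper": 1,"dx": 0,"dy": 0.11,"dz": 0,"rx": 0,"ry": 0,"rz": 0},{"gripper": 1,"dx": 0,"dy": 0.13,"dz": 0,"rx": 0,"ry": 0,"rz": 0},{"gripper": 1,"dx": 0,"dy": 0.15,"dz": 0,"rx": 0,"ry": 0,"rz": 0}]'

```text
time_s: 22.88
tool_pos: [0.7052, 0.0494, 0.0433]
eef_rot: [[0.994, 0.105, 0.005], [0.105, -0.994, 0.003], [0.005, -0.002, -1.0]]
contact_force: [-0.8, 12.3, 5.5]
finger_gap: 0.0003
gripper_force: 6.5
```

Call:
step_arm --increments '[{"gripper": 1,"dx": 0,"dy": 0.01,"dz": 0,"rx": 0,"ry": 0,"rz": 0},{"gripper": 1,"dx": 0,"dy": 0.02,"dz": 0,"rx": 0,"ry": 0,"rz": 0},{"gripper": 1,"dx": 0,"dy": 0.03,"dz": 0,"rx": 0,"ry": 0,"rz": 0},{"gripper": 1,"dx": 0,"dy": 0.03,"dz": 0,"rx": 0,"ry": 0,"rz": 0}]'

```text
time_s: 23.22
tool_pos: [0.7054, 0.0472, 0.0433]
eef_rot: [[0.994, 0.107, 0.004], [0.107, -0.994, 0.007], [0.005, -0.006, -1.0]]
contact_force: [-0.3, 14.3, 4.8]
finger_gap: 0.0006
gripper_force: 7.5
```

```bash
python3 pk.py; python3 knob.py|head -3
```

```text
tcp dock 0.1377 0.0125 [0.70539643 0.04723005 0.04329264] [-0.3 14.3  4.8]
scene
[316, 281, 7, 14, 70] [318.8, 287.4] dock 0.139 -0.0059 q 1.642 r 0.0832
top
```

Call:
step_arm --increments '[{"gripper": 1,"dx": 0,"dy": 0.01,"dz": 0,"rx": 0,"ry": 0,"rz": 0},{"gripper": 1,"dx": 0,"dy": 0.02,"dz": 0,"rx": 0,"ry": 0,"rz": 0},{"gripper": 1,"dx": 0,"dy": 0.03,"dz": 0,"rx": 0,"ry": 0,"rz": 0},{"gripper": 1,"dx": 0,"dy": 0.03,"dz": 0,"rx": 0,"ry": 0,"rz": 0},{"gripper": 1,"dx": 0,"dy": 0.03,"dz": 0,"rx": 0,"ry": 0,"rz": 0}]'

```text
time_s: 23.78
tool_pos: [0.7054, 0.047, 0.0433]
eef_rot: [[0.994, 0.108, 0.003], [0.108, -0.994, 0.014], [0.004, -0.013, -1.0]]
contact_force: [-3.2, 30.3, 6.4]
finger_gap: 0.0004
gripper_force: 15.4
```

```bash
python3 pk.py; python3 knob.py|head -3
```

```text
tcp dock 0.1377 0.0123 [0.70539394 0.04699023 0.04334877] [-3.2 30.3  6.4]
scene
[316, 282, 7, 13, 67] [318.7, 287.5] dock 0.1391 -0.0063 q 1.646 r 0.0834
top
```

It's a hard stop, going from 14 to 30 N within 0.2 mm, with scene at q≈1.65. Now I'll release slowly.

Call:
step_arm --increments '[{"gripper": 1,"dx": 0,"dy": -0.01,"dz": 0,"rx": 0,"ry": 0,"rz": 0},{"gripper": 1,"dx": 0,"dy": -0.02,"dz": 0,"rx": 0,"ry": 0,"rz": 0},{"gripper": 1,"dx": 0,"dy": -0.03,"dz": 0,"rx": 0,"ry": 0,"rz": 0},{"gripper": 1,"dx": 0,"dy": -0.035,"dz": 0,"rx": 0,"ry": 0,"rz": 0},{"gripper": 1,"dx": 0,"dy": -0.04,"dz": 0,"rx": 0,"ry": 0,"rz": 0}]'

```text
time_s: 24.35
tool_pos: [0.7054, 0.0476, 0.0433]
eef_rot: [[0.994, 0.107, 0.004], [0.107, -0.994, 0.003], [0.005, -0.003, -1.0]]
contact_force: [0.1, 7.9, 3.7]
finger_gap: 0.0002
gripper_force: 4.0
```

```bash
python3 pk.py; python3 knob.py|head -3
```

```text
tcp dock 0.1378 0.0129 [0.70538786 0.04758403 0.04328626] [0.1 7.9 3.7]
scene
[316, 281, 7, 13, 70] [318.9, 287.2] dock 0.1387 -0.0054 q 1.636 r 0.0829
top
```

Call:
step_arm --increments '[{"gripper": 1,"dx": 0,"dy": -0.006,"dz": 0,"rx": 0,"ry": 0,"rz": 0},{"gripper": 1,"dx": 0,"dy": -0.012,"dz": 0,"rx": 0,"ry": 0,"rz": 0},{"gripper": 1,"dx": 0,"dy": -0.018,"dz": 0,"rx": 0,"ry": 0,"rz": 0},{"gripper": 1,"dx": 0,"dy": -0.024,"dz": 0,"rx": 0,"ry": 0,"rz": 0},{"gripper": 1,"dx": 0,"dy": -0.03,"dz": 0,"rx": 0,"ry": 0,"rz": 0}]'

```text
time_s: 24.92
tool_pos: [0.7033, 0.0503, 0.041]
eef_rot: [[0.994, 0.106, 0.001], [0.106, -0.994, -0.0], [0.001, 0.0, -1.0]]
contact_force: [0.4, 1.0, 2.3]
finger_gap: 0.0005
gripper_force: 0.8
```

```bash
python3 pk.py; python3 knob.py|head -3
```

```text
tcp dock 0.136 0.0158 [0.70332421 0.05025966 0.04095688] [0.4 1.  2.3]
scene
[317, 281, 7, 13, 67] [319.7, 286.8] dock 0.1388 -0.0031 q 1.609 r 0.0828
top
```

There's a residual upward force of 2–4 N, so the fingertips are resting on the lever and dragging it back when I retreat. I'll raise the fingers 12 mm, press again and release clear of the lever.

Call:
step_arm --increments '[{"gripper": 1,"dx": 0,"dy": -0.005,"dz": -0.03,"rx": 0,"ry": 0,"rz": 0},{"gripper": 1,"dx": 0,"dy": -0.005,"dz": -0.07,"rx": 0,"ry": 0,"rz": 0},{"gripper": 1,"dx": 0,"dy": -0.005,"dz": -0.07,"rx": 0,"ry": 0,"rz": 0},{"gripper": 1,"dx": 0,"dy": -0.005,"dz": -0.07,"rx": 0,"ry": 0,"rz": 0}]'

```text
time_s: 25.4
tool_pos: [0.7034, 0.0512, 0.0553]
eef_rot: [[0.994, 0.106, 0.001], [0.106, -0.994, -0.0], [0.001, 0.0, -1.0]]
contact_force: [-0.4, 1.1, -0.5]
finger_gap: 0.0003
gripper_force: 0.1
```

```bash
python3 pk.py; python3 knob.py|head -3
```

```text
tcp dock 0.1362 0.0167 [0.70339591 0.05122494 0.05526447] [-0.4  1.1 -0.5]
scene
[317, 278, 7, 16, 82] [320.1, 285.2] dock 0.1356 0.0004 q 1.566 r 0.0796
top
```

Call:
step_arm --increments '[{"gripper": 1,"dx": 0,"dy": 0.015,"dz": 0,"rx": 0,"ry": 0,"rz": 0},{"gripper": 1,"dx": 0,"dy": 0.03,"dz": 0,"rx": 0,"ry": 0,"rz": 0},{"gripper": 1,"dx": 0,"dy": 0.04,"dz": 0,"rx": 0,"ry": 0,"rz": 0},{"gripper": 1,"dx": 0,"dy": 0.05,"dz": 0,"rx": 0,"ry": 0,"rz": 0},{"gripper": 1,"dx": 0,"dy": 0.05,"dz": 0,"rx": 0,"ry": 0,"rz": 0}]'

```text
time_s: 25.97
tool_pos: [0.7032, 0.0467, 0.0541]
eef_rot: [[0.994, 0.107, -0.001], [0.107, -0.994, 0.007], [-0.001, -0.007, -1.0]]
contact_force: [-1.4, 15.2, 1.6]
finger_gap: 0.0003
gripper_force: 7.7
```

```bash
python3 pk.py; python3 knob.py|head -3
```

```text
tcp dock 0.1355 0.0122 [0.70317912 0.04667051 0.05410673] [-1.4 15.2  1.6]
scene
[316, 279, 7, 16, 87] [318.7, 286.1] dock 0.1359 -0.0039 q 1.62 r 0.08
top
```

Call:
step_arm --increments '[{"gripper": 1,"dx": 0,"dy": 0.015,"dz": 0,"rx": 0,"ry": 0,"rz": 0},{"gripper": 1,"dx": 0,"dy": 0.025,"dz": 0,"rx": 0,"ry": 0,"rz": 0},{"gripper": 1,"dx": 0,"dy": 0.025,"dz": 0,"rx": 0,"ry": 0,"rz": 0}]'

```text
time_s: 26.37
tool_pos: [0.7032, 0.0464, 0.0542]
eef_rot: [[0.994, 0.108, -0.002], [0.108, -0.994, 0.013], [-0.001, -0.014, -1.0]]
contact_force: [-2.6, 27.4, 3.2]
finger_gap: 0.0
gripper_force: 14.0
```

```bash
python3 pk.py; python3 knob.py|head -3
```

```text
tcp dock 0.1355 0.012 [0.70320843 0.04642573 0.05415512] [-2.6 27.4  3.2]
scene
[316, 279, 7, 16, 88] [318.6, 286.1] dock 0.1357 -0.0041 q 1.622 r 0.0799
top
```

Call:
step_arm --increments '[{"gripper": 1,"dx": 0,"dy": -0.02,"dz": 0,"rx": 0,"ry": 0,"rz": 0},{"gripper": 1,"dx": 0,"dy": -0.04,"dz": 0,"rx": 0,"ry": 0,"rz": 0},{"gripper": 1,"dx": 0,"dy": -0.055,"dz": 0,"rx": 0,"ry": 0,"rz": 0},{"gripper": 1,"dx": 0,"dy": -0.065,"dz": 0,"rx": 0,"ry": 0,"rz": 0},{"gripper": 1,"dx": 0,"dy": -0.075,"dz": 0,"rx": 0,"ry": 0,"rz": 0}]'

```text
time_s: 26.93
tool_pos: [0.7027, 0.0511, 0.0541]
eef_rot: [[0.994, 0.106, -0.0], [0.106, -0.994, -0.001], [-0.0, 0.001, -1.0]]
contact_force: [-0.2, 0.3, -0.1]
finger_gap: 0.0006
gripper_force: 0.0
```

```bash
python3 pk.py; python3 knob.py|head -3
```

```text
tcp dock 0.1355 0.0166 [0.70273257 0.05106327 0.0541246 ] [-0.2  0.3 -0.1]
scene
[317, 278, 7, 16, 83] [319.8, 285.2] dock 0.1352 -0.0002 q 1.574 r 0.0792
top
```

Call:
step_arm --increments '[{"gripper": 1,"dx": 0,"dy": -0.02,"dz": 0,"rx": 0,"ry": 0,"rz": 0},{"gripper": 1,"dx": 0,"dy": -0.05,"dz": 0,"rx": 0,"ry": 0,"rz": 0},{"gripper": 1,"dx": 0,"dy": -0.1,"dz": 0,"rx": 0,"ry": 0,"rz": 0},{"gripper": 1,"dx": 0,"dy": -0.1,"dz": 0,"rx": 0,"ry": 0,"rz": 0}]'

```text
time_s: 27.42
tool_pos: [0.7005, 0.0735, 0.0544]
eef_rot: [[0.994, 0.107, -0.0], [0.107, -0.994, 0.001], [-0.0, -0.001, -1.0]]
contact_force: [-0.1, 0.5, 0.0]
finger_gap: 0.0003
gripper_force: 0.0
```

```bash
python3 pk.py; python3 knob.py|head -3
```

```text
tcp dock 0.1357 0.0392 [0.70049787 0.07352524 0.05440083] [-0.1  0.5  0. ]
scene
[317, 279, 7, 15, 84] [320.0, 285.3] dock 0.1357 0.0 q 1.571 r 0.0797
top
```

The stop reads 1.622 in scene terms, which fixes that camera's bias at about 0.03. After release without drag the lever settles at true q≈1.60 and stays there, held by the hook's preload, with the tray drawn flush. I'll withdraw upward, make a final check and hand in.

Call:
step_arm --increments '[{"gripper": 1,"dx": 0,"dy": 0,"dz": -0.2,"rx": 0,"ry": 0,"rz": 0},{"gripper": 1,"dx": 0,"dy": 0,"dz": -0.4,"rx": 0,"ry": 0,"rz": 0},{"gripper": 1,"dx": -0.2,"dy": 0.1,"dz": -0.6,"rx": 0,"ry": 0,"rz": 0},{"gripper": 1,"dx": -0.4,"dy": 0.2,"dz": -0.65,"rx": 0,"ry": 0,"rz": 0},{"gripper": 1,"dx": -0.6,"dy": 0.3,"dz": -0.65,"rx": 0,"ry": 0,"rz": 0}]'

```text
time_s: 27.98
tool_pos: [0.6088, 0.0108, 0.1863]
eef_rot: [[0.994, 0.107, 0.008], [0.107, -0.994, -0.001], [0.007, 0.002, -1.0]]
contact_force: [0.9, -0.9, 1.0]
finger_gap: 0.0005
gripper_force: 0.0
```

Call:
step_arm --increments '[{"gripper": 1,"dx": 0,"dy": 0,"dz": 0,"rx": 0,"ry": 0,"rz": 0},{"gripper": 1,"dx": 0,"dy": 0,"dz": 0,"rx": 0,"ry": 0,"rz": 0},{"gripper": 1,"dx": 0,"dy": 0,"dz": 0,"rx": 0,"ry": 0,"rz": 0},{"gripper": 1,"dx": 0,"dy": 0,"dz": 0,"rx": 0,"ry": 0,"rz": 0},{"gripper": 1,"dx": 0,"dy": 0,"dz": 0,"rx": 0,"ry": 0,"rz": 0}]'

```text
time_s: 28.4
tool_pos: [0.6079, 0.0118, 0.1816]
eef_rot: [[0.994, 0.107, 0.0], [0.107, -0.994, 0.0], [0.0, -0.0, -1.0]]
contact_force: [0.3, -0.0, 0.1]
finger_gap: 0.0004
gripper_force: 0.0
```

```bash
python3 knob.py; python3 chk.py w12|cut -c1-420; python3 - <<'E'
import cv2,numpy as np
for f in("scene0","k_scene"):
    h=cv2.cvtColor(cv2.imread(f"pics/{f}.png"),cv2.COLOR_BGR2HSV)[240:320,100:200];m=(h[...,0]>60)&(h[...,0]<95)&(h[...,1]>100);print(f,m.sum(),np.argwhere(m).mean(0))
E
```

```text
scene
[317, 278, 7, 15, 77] [320.0, 285.2] dock 0.1354 0.0002 q 1.569 r 0.0794
top
wrist
[259, 87, 17, 21, 174] [269.4, 98.1] dock 0.1368 -0.0032 q 1.61 r 0.0809
tcp dock 0.03658868133727455 -0.01217911197379341 [0.60748288 0.01181079 0.18129376] yaw 6.135860854316732 [-0.11958896 -0.13485764 -1.18202307]
red [257  86  19  22 314] [266.6656051   96.54458599] dock 0.13763035446356117 -0.0006634118725134636 q 1.57892317215359 r 0.08163305020124652
exp [[272.82126832  98.71519388]
 [259.84660923  98.65574324]]
0.055 out [223.34519969 248.98438559] [221.09102827 205.28988093]
0.035 out [240.01987423 248.96635544] [238.42695243 205.28135291]
-0.035 out [298.33104016 248.92120289] [299.0468677  205.24884423]
-0.055 out [314.98926326 248.91342025] [316.36464369 205.23878877]
scene0 122 [50.44262295 53.02459016]
k_scene 307 [43.04560261 51.64820847]
```

```bash
python3 -c "
from bench import bot
print(bot.finish_job())"
```

```text
the job is handed in; nothing more can be done
None
```

The job is handed in at about 28 s. The oak tray was set down about 10 mm short and released with the latch open, then drawn flush by the lever. The lever was pressed to its stop and settled back to about q=1.60 of 1.65, and the gripper never worked near the green tray.

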